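# Aim the rinse elbow and load the rinse tray

### The arm

A 6-joint arm with a two-finger parallel gripper is mounted at the origin on a cart in front of the work surface, level with it; the furniture and walls round the work are solid. World frame = base frame: x ahead of the robot, y to its left, z up, the work surface at z = 0. Lengths are in m, angles in rad, forces in N, time in s.
With the tool pointing down it reaches from about 0.25 to 0.775 m from the base axis. Payload 4 kg.
Tool frame: the origin (TCP) lies midway between the tips of the shut fingers; the grasp point (between the pads) lies 19 mm behind it (grip_point_offset is the distance from the TCP to the grasp point, in m); z points along the fingers, y is the line along which they close (so a half turn about z gives the same grasp; the last joint's range is limited). The gripper opens to 85 mm and grips with 20 to 120 N. Pads are 22 mm wide; open, the fingers measure 114 mm over their backs; the gripper's body (76 mm by 85 mm) begins 54 mm behind the grasp point. The pads swing forward as they close: fully open they stand 13 mm farther back than shut.
Start: joints at [1.103, 0.087, 1.371, -0, 1.684, -0.103], TCP at [0.196, 0.514, 0.231] pointing down, gripper open.
Joint ranges: [-3.1, 3.1], [-0.76, 2.03], [0.27, 2.55], [-1.08, 4.22], [0.17, 2.65], [-2.57, 2.57]. Speed limits (rad/s): [2.79, 2.79, 3.14, 3.14, 3.14, 3.14].

### API

Orientations are given as a rotation vector (axis times angle).
In Python, from workcell import observe, get_image, get_calibration, finish_job, grip_point_offset gives the robot as it stands.
- The arm moves only by the tool move_arm, never from a script. Its argument "plan" is a list that holds one entry, the list of rows, each a list of 7 numbers: the shift along the tool's x, y, z in cm, then the turn, a rotation vector about the tool's x, y, z in degrees, then the gripper command: -1 is fully open, 1 is shut, values between are in proportion. A call has exactly 5 rows; each row shifts and turns the commanded pose from where the row before left it, along the tool's axes as they then stand; what a row does not reach is not made up. A row lasts 1/8 s, in which the tool goes at most 62.5 mm and 10.7 degrees, less where a joint would pass 70% of its speed; a pose out of reach is approached as far as the arm can. A call is refused whole if a number of a shift passes 6.25 or a number of a turn 10.7, either way. A call with a gripper value outside its range is refused whole. The fingers move at their own pace and stop on an object; "force" is the grip in N (left out, the last holds). Time passes only in rows, so rows that do not move let the fingers close, or fill a call up. It gives the time, the measured TCP pose, the force and the opening at its end, in the units of the state.
- observe(): the state, without advancing time (a new reading comes with each control period).
- get_image(name): name is "scene" or "top" or "wrist"; returns (picture, depth): 384x512x3 uint8, red, green, blue; 384x512 float32, m along the optical axis (not along the pixel's ray), 0 where there is no reading.
- get_calibration(name): a dict with "intrinsics" (3x3 intrinsics, pixels), "dist" ([k1, k2, p1, p2, k3] as OpenCV has them; the pictures are not rectified), "R" (3x3) and "t" (3): a world point X has camera coordinates R X + t. Camera axes: x right, y down, z forward; pixel columns grow to the right and rows downward; lengths in m; the calibration is good to about 2 mm. A picture is of the moment at which its call begins: read the wrist's pose just before it. get_calibration takes no time and is no camera call; for the wrist camera it gives the pose at the moment of the call.
- finish_job(): hands the job in, once; it reports no verdict.
The state is a dict: "time": time; "q": joint angles; "joint_vel": joint speeds; "joint_torque": joint torques, N m; "ee_pos": TCP position; "orientation": TCP orientation; "ft_force": force on the tool from outside, world axes, zero at the start; "wrist_torque": the same for the moment, N m; "opening": finger opening in m.
Only numpy, scipy, OpenCV 4.12 (cv2) and the standard library are available. Lean on these libraries where they do the work, as an engineer would, in place of code of your own. Each camera call takes 0.05 s, during which the arm holds its last target. There are 200 camera calls.

### The job

Get the rinse stand ready for a batch of mortar prisms. The steel tray with the brown bottle in it is in use, so leave it alone: first take the rubber stopper out of the other tray and leave it on the worktop outside both trays, then screw the brass elbow clockwise, farther onto its stub, by at least one full turn and then on until its outlet points straight at the red spot in the middle of that emptied tray. Then lay every mortar prism that stands in front of the rinse stand in that tray, each lying with a long side flat on its floor, none stacked or standing on end, and do not disturb the bottle, the tin or the weight.

Things in the scene. Friction and masses are not known exactly. Their poses are not given: they have to be found in the camera images.
- elbow (a joint): angle of the brass elbow on its thread (rad): grows as it is screwed clockwise seen from above, free between 0 and 12.6 with about 0.12 N m of thread friction; it stays where it is left and sinks 2.5 mm a turn. At the start it points away from the robot and is only hand-started (joint 0 to 0.9), too loose to seal
- elbow_axis (a point): middle of the elbow's top, on the vertical axis of stub and elbow, 110 mm above the worktop at first; x points along the outlet, z up; turns with the elbow. The top 28 mm is an upright hexagon, 26 mm across flats, to be gripped from above; its flats face along x turned by 0, 60 and 120 degrees. Below it the body is 33 mm wide
- elbow_outlet (a point): centre of the outlet's mouth, 62 mm from the elbow's axis and 41 mm under its top; the outlet's level pipe is 23 mm thick, its top 1.5 mm under the foot of the hexagon
- rinse_stand: fixed grey base 90 x 100 x 26 mm with an upright threaded brass stub that carries the elbow; origin on the worktop under the stub
- tray_1: steel tray fixed to the worktop, outside 176 x 184 x 30 mm high, walls and floor 4 mm thick, inside 168 (its x) x 176 mm (its y); origin under its centre on the worktop, z up. Either tray may be the one in use
- tray_2: steel tray fixed to the worktop, outside 176 x 184 x 30 mm high, walls and floor 4 mm thick, inside 168 (its x) x 176 mm (its y); origin under its centre on the worktop, z up. Either tray may be the one in use
- tray_1_spot (a point): red spot, 16 mm, in the middle of tray_1's floor, 4 mm above the worktop; axes as the tray's
- tray_2_spot (a point): red spot, 16 mm, in the middle of tray_2's floor, 4 mm above the worktop; axes as the tray's
- stopper: black rubber stopper, a slight cone, 25 mm across the top, 24 mm high, gripped like a 25 mm cylinder, about 18 g, standing wide end up in the tray that is to be used; origin in the centre of its underside, z up
- stopper_mid (a point): middle of the stopper, 12 mm above its underside
- bottle: brown reagent bottle with black cap, 41 mm wide, 68 mm high, standing in the tray that is in use; origin in the centre of its underside
- tin: white metal sample tin with lid, 68 mm wide, 40 mm high, a bystander behind the work; origin in the centre of its underside
- weight: turned metal weight with knob, 27 mm wide, 43 mm high, a bystander behind the work; origin in the centre of its underside
- prism_1: grey hardened mortar half-prism 40 (its x) x 65 (its y) x 40 mm high, 0.23 kg, on the worktop in front of the rinse stand; origin in the centre of its underside, z up. Two to four prisms are present
- prism_1_mid (a point): centre of prism_1, 20 mm above its underside; axes as the prism's
- prism_2: grey hardened mortar half-prism 40 (its x) x 65 (its y) x 40 mm high, 0.23 kg, on the worktop in front of the rinse stand; origin in the centre of its underside, z up. Two to four prisms are present
- prism_2_mid (a point): centre of prism_2, 20 mm above its underside; axes as the prism's
- prism_3: grey hardened mortar half-prism 40 (its x) x 65 (its y) x 40 mm high, 0.23 kg, on the worktop in front of the rinse stand; origin in the centre of its underside, z up. Two to four prisms are present
- prism_3_mid (a point): centre of prism_3, 20 mm above its underside; axes as the prism's
- prism_4: grey hardened mortar half-prism 40 (its x) x 65 (its y) x 40 mm high, 0.23 kg, on the worktop in front of the rinse stand; origin in the centre of its underside, z up. Two to four prisms are present
- prism_4_mid (a point): centre of prism_4, 20 mm above its underside; axes as the prism's
Things that resemble listed ones, but are neither listed nor needed, are in the scene too. Leave any purple look-alike of the prism_4 alone. Leave any purple look-alike of the rinse_stand alone.

How it is judged:
By the outcome, as a careful person would: the job done as asked, in the order asked, and still so for the second after the job is handed in, with the robot touching nothing.
Of prism_1, prism_2, prism_3, prism_4 only 2 to 4 are there at a start; the rules pass over those that are not, and their reading is None.
At some moment in a run one of prism_1, prism_2, prism_3, prism_4 may be knocked a few centimetres aside while the robot is not near it.
Once in a run the grip may slacken for a moment while it holds something.
It also fails if it takes over 210 s, if anything falls off the work surface, if the arm or the gripper's body presses on something with over 40 N, if the wrist force passes 120 N, or if a joint passes its speed limit or range.

## Working session

There is one attempt and no reset: what is moved stays moved. The work goes in short steps, Python scripts to look and compute and a tool call to move; the robot and the scene stay as the last step left them, time stands still between calls to the robot, and variables do not carry over. Pictures are saved under pics/ and viewed, on a budget of 14 in all, crops included, one or two more only if the job needs it, and the job is handed in when it is done.

Besides the shell and the picture viewer there is one more tool, called after "Emit:" by a JSON object that holds its "fn" and its "kwargs", one argument or row to a line. move_arm: Moves the arm, as the interface text tells. Its arguments: {"type":"object","properties":{"plan":{"type":"array"},"force":{"type":"number"}},"required":["plan"]}

```bash
mkdir -p pics; ls
cat > h.py <<'E'
import numpy as np, cv2
from workcell import *
def snap(n,name):
    c=get_calibration(n); p,d=get_image(n)
    np.savez('pics/%s.npz'%name,p=p,d=d,K=c['intrinsics'],D=c['dist'],R=c['R'],t=c['t'])
    cv2.imwrite('pics/%s.png'%name,p[:,:,::-1]); return load(name)
def load(name): return dict(np.load('pics/%s.npz'%name))
def w(s,u,v,z=None):
    x,y=cv2.undistortPoints(np.array([[[u,v]]],float),s['K'],s['D'])[0,0]
    r=np.array([x,y,1.]); R,t=s['R'],s['t']; o=-R.T@t; dr=R.T@r
    if z is None: k=s['d'][int(round(v)),int(round(u))]
    else: k=(z-o[2])/dr[2]
    return o+k*dr
def cloud(s):
    h,wd=s['d'].shape; u,v=np.meshgrid(np.arange(wd),np.arange(h))
    q=cv2.undistortPoints(np.stack([u,v],-1).reshape(-1,1,2).astype(float),s['K'],s['D'])[:,0]
    P=np.c_[q,np.ones(len(q))]*s['d'].reshape(-1,1)
    return ((P-s['t'])@s['R']).reshape(h,wd,3)
E
python3 - <<'E'
from h import *
print(observe(), grip_point_offset)
a=snap('top','t0');b=snap('scene','s0')
cv2.imwrite('pics/t0b.png',cv2.resize(a['p'][:,:,::-1],(800,600),interpolation=cv2.INTER_CUBIC))
E
```

```text
pics
{'time': 0.0, 'q': array([ 1.10287879e+00,  8.79548197e-02,  1.37232182e+00,  8.06592889e-06,
        1.68357613e+00, -1.03122213e-01]), 'joint_vel': array([ 0.00094075, -0.00102211, -0.00139511,  0.00101886,  0.00066836,
        0.00034081]), 'joint_torque': array([-7.52665383e-04, -3.51882577e+01, -3.13267314e+01, -4.43374056e-04,
        1.10394449e-02, -1.19905888e-06]), 'ee_pos': array([0.1959977 , 0.51334303, 0.23010494]), 'orientation': array([-0.56972856, -3.08884356,  0.0034022 ]), 'ft_force': array([-0.82498086, -0.57345503,  0.60806499]), 'wrist_torque': array([ 0.01073388,  0.02200631, -0.0450972 ]), 'opening': 0.08557539001153332} 0.0187
```

View pics/t0b.png

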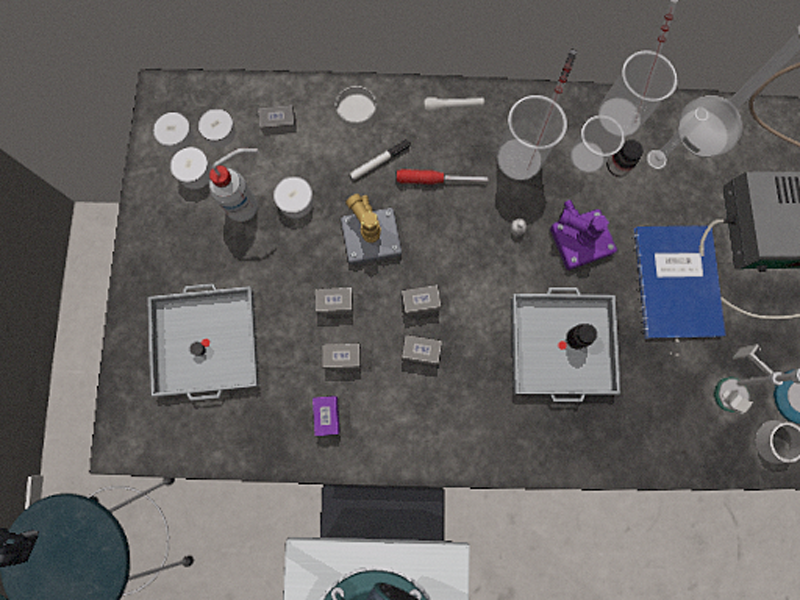

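View pics/s0.png

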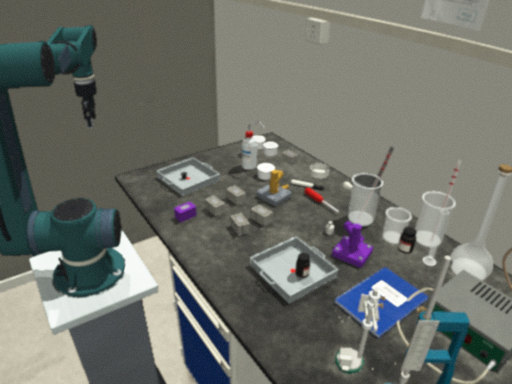

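The top view (800x600 pixels) shows:
- **Stopper:** the black stopper is at (198,349) in the left tray, with the red spot at (206,343). The similar bottle cap is at (581,335) in the right tray, which is the one in use.
- **Elbow:** the brass elbow is at (369,225) with its outlet pointing away. The purple stand at (583,237) is a decoy.
- **Prisms:** the four grey ones in front are at (333,300), (421,300), (341,356) and (422,351). The look-alikes are the grey one behind at (276,118) and the purple one at (325,416).

The next script measures these.

Run:
```python
from h import *
s=load('t0'); C=cloud(s); k=512/800
print('cam',-s['R'].T@s['t'])
for n,u,v in [('table',380,420),('stopper',198,349),('spotL',206,343),('spotR',562,346),('elbow',369,225)]:
    print(n,C[int(v*k),int(u*k)].round(4))
g=s['p'].astype(int)
def box(n,u,v,r,z0,z1):
    a,b=int(v*k),int(u*k); P=C[a-r:a+r,b-r:b+r].reshape(-1,3)
    P=P[(P[:,2]>z0)&(P[:,2]<z1)]
    c,sz,an=cv2.minAreaRect((P[:,:2]*1000).astype(np.float32)); print(n,len(P),np.round(c,1),np.round(sz,1),round(an,1),P[:,2].mean().round(4))
for n,u,v in [('p1',333,300),('p2',421,300),('p3',341,356),('p4',422,351),('purple',326,416)]: box(n,u,v,20,.033,.05)
box('trayL',203,343,50,.025,.036); box('trayR',567,343,50,.025,.036)
box('stop',198,349,12,.02,.036); box('hex',369,225,16,.1,.13)
box('elb',369,225,25,.085,.2)
for n,P in [('red',(g[...,0]>150)&(g[...,1]<80)&(g[...,2]<80))]:
    for c in range(1,(m:=cv2.connectedComponentsWithStats(P.astype(np.uint8)))[0]):
        if m[2][c][4]>8: print(n,m[3][c].round(1)/k,m[2][c][4],w(s,*m[3][c],z=.004).round(4))
T=np.hstack([cv2.resize(s['p'][y:y+60,x:x+60,::-1],(390,390),interpolation=cv2.INTER_CUBIC) for x,y in [(98,193),(205,112)]])
cv2.imwrite('pics/crop1.png',T)
```

```text
cam [ 0.35606788 -0.01663604  1.0892333 ]
table [ 0.3603  0.0019 -0.0006]
stopper [0.4724 0.3297 0.0264]
spotL [0.487  0.3243 0.0017]
spotR [ 0.5003 -0.3246  0.0019]
elbow [0.6823 0.0294 0.1089]
p1 334 [567.5  91.6] [41.1 65.7] 4.3 0.0391
p2 338 [572.6 -64.4] [40.7 64.9] 12.1 0.0391
p3 356 [468.3  72.9] [38.9 65.9] 2.0 0.0392
p4 352 [483.1 -67.2] [65.  40.6] 81.3 0.0391
purple 377 [363.3  96.1] [65.5 40.6] 6.4 0.0389
trayL 676 [487.7 322.3] [205.7 188.4] 7.0 0.03
trayR 621 [ 523.6 -324.6] [247.  186.6] 1.2 0.0301
stop 55 [472.5 331. ] [21.1 21.1] 50.1 0.0266
hex 85 [693.9  29.9] [28.9 21.4] 1.8 0.1091
elb 108 [708.   45.7] [72.4 27.1] 49.1 0.1054
red [221.71875 172.03125] 43 [0.8159 0.3212 0.004 ]
red [213.125 175.   ] 25 [0.8093 0.3374 0.004 ]
red [418.28125 173.59375] 134 [ 0.8235 -0.0566  0.004 ]
red [205.15625 342.03125] 18 [0.487  0.3228 0.004 ]
red [561.71875 344.6875 ] 17 [ 0.5011 -0.3254  0.004 ]
```

View pics/crop1.png

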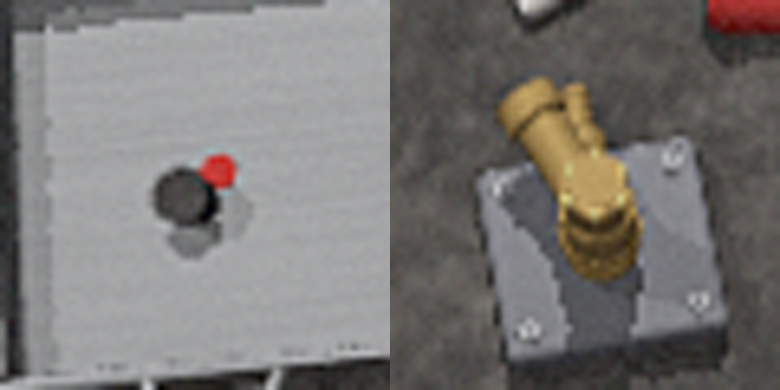

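The left crop shows the stopper at (185,195) beside the red spot, in the tray without the bottle. The right crop shows the brass elbow's hexagon top at (593,183) with its outlet mouth to the upper left at (530,105). So the left tray at about (0.487, 0.323) is the target, with the stopper at about (0.4725, 0.331).

```bash
cat >> h.py <<'E'
from scipy.spatial.transform import Rotation as Ro
def delta(x,y,z,yaw=None):
    """tool-frame shift (cm) with present orientation; yaw (deg) = direction of tool y (mod 180); turn about tool z"""
    o=observe(); R=Ro.from_rotvec(o['orientation']).as_matrix()
    d=R.T@(np.array([x,y,z])-o['ee_pos'])*100
    yw=np.degrees(np.arctan2(R[1,1],R[0,1]))
    tilt=np.degrees(np.arccos(-R[2,2]))
    print('tcp',o['ee_pos'].round(4),'toolyaw(y)',yw.round(2),'tilt',tilt.round(2),'q6',np.degrees(o['q'][5]).round(1),'t',round(o['time'],2),'open',round(o['opening'],4),'F',o['ft_force'].round(1))
    print('shift',d.round(2),end=' ')
    if yaw is not None: print('rz',[round(float((yw-yaw+k)),2) for k in (-360,-180,0,180,360)],'(neg yaw = + rz)')
    else: print()
E
python3 - <<'E'
from h import *
delta(.4725,.331,.15,0)
print(Ro.from_rotvec(observe()['orientation']).as_matrix().round(3), np.degrees(observe()['q']).round(1))
E
```

```text
tcp [0.196  0.5134 0.2302] toolyaw(y) 69.1 tilt 0.12 q6 -5.9 t 0.1 open 0.0854 F [-0.1  0.3 -0.4]
shift [-32.34  -7.16   8.03] rz [-290.9, -110.9, 69.1, 249.1, 429.1] (neg yaw = + rz)
[[-0.934  0.357 -0.001]
 [ 0.357  0.934 -0.002]
 [ 0.    -0.002 -1.   ]] [63.2  5.  78.6 -0.  96.5 -5.9]
```

Emit:
{"fn": "move_arm", "kwargs": {
  "plan": [
    [[-5.4, -1.2, 1.3, 0, 0, 0, -1], [-5.4, -1.2, 1.3, 0, 0, 0, -1], [-5.4, -1.2, 1.3, 0, 0, 0, -1], [-5.4, -1.2, 1.3, 0, 0, 0, -1], [-5.4, -1.2, 1.3, 0, 0, 0, -1]]
  ],
  "force": 30
}}

```text
time: 0.72
ee_pos: [0.4281, 0.3602, 0.1654]
orientation: [-0.57, -3.089, 0.0]
ft_force: [1.5, 0.7, 0.3]
opening: 0.0852
```

Emit:
{"fn": "move_arm", "kwargs": {
  "plan": [
    [[-5.3, -1.2, 1.5, 0, 0, 0, -1], [0, 0, 0, 0, 0, 0, -1], [0, 0, 0, 0, 0, 0, -1], [0, 0, 0, 0, 0, 0, -1], [0, 0, 0, 0, 0, 0, -1]]
  ]
}}

```text
time: 1.35
ee_pos: [0.4715, 0.3324, 0.152]
orientation: [0.567, 3.089, 0.001]
ft_force: [-0.0, -0.1, 0.7]
opening: 0.0855
```

Run:
```python
from h import *
delta(.4725,.331,.008)
s=snap('wrist','w0')
print('cam',(-s['R'].T@s['t']).round(3))
```

```text
tcp [0.4715 0.3324 0.152 ] toolyaw(y) 69.21 tilt 0.06 q6 -39.7 t 1.35 open 0.0855 F [-0.  -0.1  0.7]
shift [-0.13 -0.11 14.4 ] 
cam [0.407 0.357 0.294]
```

View pics/w0.png

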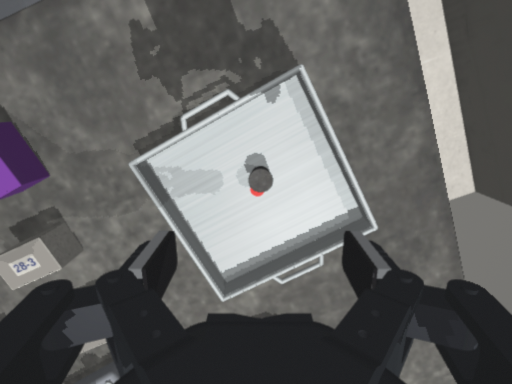

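The wrist view shows the stopper top at (260,179), the red spot at (257,192) and the tray corners at (302,67), (375,228), (224,299) and (135,163).

Run:
```python
from h import *
s=load('w0')
print('stop',w(s,260,178.5,.028).round(4),'spot',w(s,257,192,.004).round(4))
c=[w(s,*p,.03) for p in [(302,67),(375,228),(224,299),(135,163)]]
for a in c: print(a.round(4))
c=np.array(c); print('centre',c.mean(0).round(4),[np.linalg.norm(c[i]-c[i-1]).round(4) for i in range(4)],[np.degrees(np.arctan2(*(c[i]-c[i-1])[1::-1])).round(1) for i in range(4)])
x,y=w(s,260,178.5,.028)[:2]
delta(x,y,.008)
```

```text
stop [0.472  0.3335 0.028 ] spot [0.4909 0.3229 0.004 ]
[0.3902 0.404  0.03  ]
[0.5629 0.4255 0.03  ]
[0.5869 0.2469 0.03  ]
[0.4143 0.2268 0.03  ]
centre [0.4886 0.3258 0.03  ] [np.float64(0.1788), np.float64(0.1741), np.float64(0.1803), np.float64(0.1738)] [np.float64(97.8), np.float64(7.1), np.float64(-82.3), np.float64(-173.4)]
tcp [0.4717 0.3322 0.152 ] toolyaw(y) 69.2 tilt 0.06 q6 -39.7 t 1.4 open 0.0858 F [-0.7  0.3  0.6]
shift [ 0.02  0.12 14.4 ]
```

Emit:
{"fn": "move_arm", "kwargs": {
  "plan": [
    [[0, 0.1, 4.5, 0, 0, 0, -0.5], [0, 0, 4.5, 0, 0, 0, -0.5], [0, 0, 3, 0, 0, 0, -0.5], [0, 0, 2, 0, 0, 0, -0.5], [0, 0, 0.4, 0, 0, 0, -0.5]]
  ]
}}

```text
time: 2.02
ee_pos: [0.4711, 0.3321, 0.0058]
orientation: [-0.568, -3.087, 0.003]
ft_force: [-0.2, -0.4, 0.4]
opening: 0.0644
```

Emit:
{"fn": "move_arm", "kwargs": {
  "plan": [
    [[0, 0, 0, 0, 0, 0, 1], [0, 0, 0, 0, 0, 0, 1], [0, 0, 0, 0, 0, 0, 1], [0, 0, 0, 0, 0, 0, 1], [0, 0, 0, 0, 0, 0, 1]]
  ],
  "force": 30
}}

```text
time: 2.65
ee_pos: [0.4737, 0.333, 0.009]
orientation: [0.569, 3.087, 0.004]
ft_force: [-0.5, 0.5, 5.8]
opening: 0.0238
```

Emit:
{"fn": "move_arm", "kwargs": {
  "plan": [
    [[0, 0, -2, 0, 0, 0, 1], [0, 0, -3, 0, 0, 0, 1], [0, 0, -3, 0, 0, 0, 1], [0, 0, 0, 0, 0, 0, 1], [0, 0, 0, 0, 0, 0, 1]]
  ]
}}

```text
time: 3.28
ee_pos: [0.472, 0.3318, 0.086]
orientation: [-0.57, -3.088, 0.002]
ft_force: [-1.1, -0.0, -0.9]
opening: 0.0235
```

Run:
```python
from h import *
delta(.335,.30,.088)
```

```text
tcp [0.472  0.3318 0.086 ] toolyaw(y) 69.1 tilt 0.11 q6 -39.6 t 3.27 open 0.0235 F [-1.1 -0.  -0.9]
shift [11.66 -7.86 -0.17]
```

Emit:
{"fn": "move_arm", "kwargs": {
  "plan": [
    [[3, -2, -1, 0, 0, 0, 1], [4.5, -3, 0, 0, 0, 0, 1], [4.2, -2.9, 1, 0, 0, 0, 1], [0, 0, 2, 0, 0, 0, 1], [0, 0, 2, 0, 0, 0, 1]]
  ]
}}

```text
time: 3.9
ee_pos: [0.3333, 0.2993, 0.0451]
orientation: [-0.568, -3.088, 0.003]
ft_force: [0.6, -0.5, -0.1]
opening: 0.0233
```

Emit:
{"fn": "move_arm", "kwargs": {
  "plan": [
    [[0, 0, 2, 0, 0, 0, 1], [0, 0, 1.5, 0, 0, 0, 1], [0, 0, 0.5, 0, 0, 0, 1], [0, 0, 0.2, 0, 0, 0, 1], [0, 0, 0, 0, 0, 0, 1]]
  ]
}}

```text
time: 4.53
ee_pos: [0.3356, 0.3005, 0.0058]
orientation: [0.57, 3.089, 0.001]
ft_force: [0.0, 0.1, -0.2]
opening: 0.024
```

Emit:
{"fn": "move_arm", "kwargs": {
  "plan": [
    [[0, 0, 0, 0, 0, 0, 0.2], [0, 0, 0, 0, 0, 0, -0.2], [0, 0, 0, 0, 0, 0, -0.2], [0, 0, 0, 0, 0, 0, -0.2], [0, 0, -1, 0, 0, 0, -0.2]]
  ]
}}

```text
time: 5.15
ee_pos: [0.3344, 0.2997, 0.0149]
orientation: [-0.57, -3.088, 0.002]
ft_force: [0.2, -0.4, 0.5]
opening: 0.0512
```

Emit:
{"fn": "move_arm", "kwargs": {
  "plan": [
    [[0, 0, -3, 0, 0, 0, -0.2], [0, 0, -4, 0, 0, 0, -0.2], [0, 0, -4, 0, 0, 0, -1], [0, 0, -4, 0, 0, 0, -1], [0, 0, -4, 0, 0, 0, -1]]
  ]
}}

```text
time: 5.78
ee_pos: [0.335, 0.3001, 0.2075]
orientation: [0.57, 3.089, 0.002]
ft_force: [-0.6, -0.1, 0.0]
opening: 0.0853
```

Run:
```python
from h import *
s=snap('wrist','w1')
C=cloud(s); 
m=(np.abs(C[...,0]-.335)<.04)&(np.abs(C[...,1]-.30)<.04)&(C[...,2]>.018)&(C[...,2]<.03)
print(m.sum(),C[m].mean(0).round(4),C[m].min(0).round(3),C[m].max(0).round(3))
delta(.64,.03,.25,90)
```

```text
333 [0.3363 0.301  0.0238] [0.324 0.289 0.019] [0.349 0.313 0.026]
tcp [0.3374 0.3018 0.214 ] toolyaw(y) 69.1 tilt 0.71 q6 -34.5 t 5.83 open 0.0853 F [1.5 0.5 3.7]
shift [-37.99 -14.56  -3.49] rz [-380.9, -200.9, -20.9, 159.1, 339.1] (neg yaw = + rz)
```

Emit:
{"fn": "move_arm", "kwargs": {
  "plan": [
    [[-4.5, -1.4, -1, 0, 0, 0, -1], [-5.5, -1.6, -1, 0, 0, 0, -1], [-5.5, -1.6, -1, 0, 0, 0, -1], [-5.5, -1.6, -0.5, 0, 0, 0, -1], [-5.5, -1.6, 0, 0, 0, 0, -1]]
  ]
}}

```text
time: 6.45
ee_pos: [0.5565, 0.1316, 0.2418]
orientation: [0.57, 3.087, 0.002]
ft_force: [-0.2, 0.8, -0.6]
opening: 0.0854
```

Emit:
{"fn": "move_arm", "kwargs": {
  "plan": [
    [[-5.5, -1.6, 0, 0, 0, 0, -1], [-5.5, -1.6, 0, 0, 0, 0, -1], [-4.5, -1.6, 0, 0, 0, 0, -1], [0, 0, 0, 0, 0, -10, -1], [0, 0, 0, 0, 0, -10.5, -1]]
  ]
}}

```text
time: 7.08
ee_pos: [0.683, 0.0317, 0.2398]
orientation: [-0.004, -3.141, -0.0]
ft_force: [0.5, -0.2, -0.2]
opening: 0.0852
```

Emit:
{"fn": "move_arm", "kwargs": {
  "plan": [
    [[0, 0, 0, 0, 0, 0, -1], [0, 0, 0, 0, 0, 0, -1], [0, 0, 0, 0, 0, 0, -1], [0, 0, 0, 0, 0, 0, -1], [0, 0, 0, 0, 0, 0, -1]]
  ]
}}

```text
time: 7.7
ee_pos: [0.6825, 0.0327, 0.2404]
orientation: [0.011, 3.141, 0.0]
ft_force: [0.9, 0.3, 0.8]
opening: 0.0851
```

Run:
```python
from h import *
delta(.69,.03,.25,90)
s=snap('wrist','w2')
print('cam',(-s['R'].T@s['t']).round(3))
cv2.imwrite('pics/w2b.png',cv2.resize(s['p'][:,:,::-1],(800,600),interpolation=cv2.INTER_CUBIC))
```

```text
tcp [0.6825 0.0327 0.2404] toolyaw(y) 89.58 tilt 0.01 q6 -91.6 t 7.7 open 0.0851 F [0.9 0.3 0.8]
shift [-0.75 -0.27 -0.96] rz [-360.42, -180.42, -0.42, 179.58, 359.58] (neg yaw = + rz)
cam [0.613 0.034 0.383]
```

View pics/w2b.png

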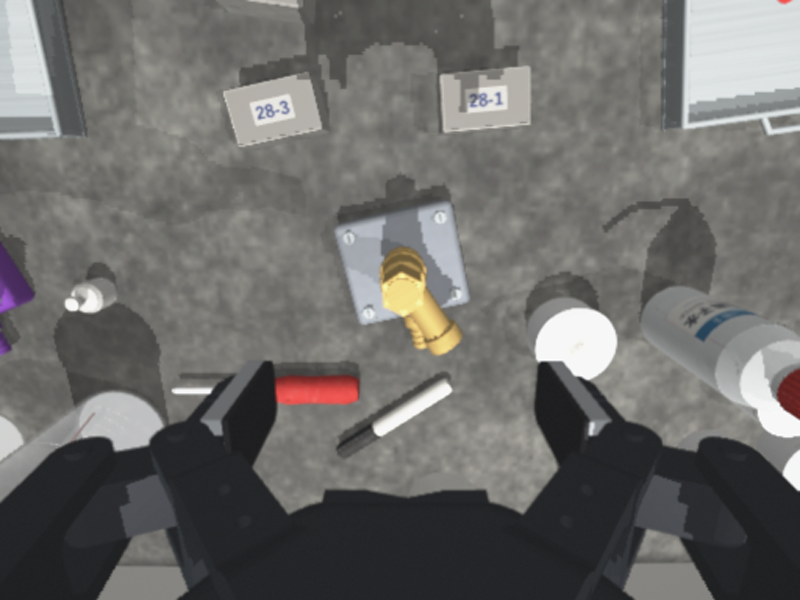

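The wrist view (800x600) shows the elbow's hexagon at (403,293) with the outlet mouth at (445,343). The stand's screws are at (349,238), (440,217), (369,313) and (455,294), and prisms 28-3 and 28-1 are in front. I'll enlarge the elbow next.

Run:
```python
from h import *
s=load('w2')
cv2.imwrite('pics/w2c.png',cv2.resize(s['p'][150:235,225:310,::-1],(595,595),interpolation=cv2.INTER_CUBIC))
C=cloud(s); k=.64
sc=np.array([w(s,u*k,v*k,.027) for u,v in [(349,238),(440,217),(369,313),(455,294)]]); print(sc.mean(0).round(4))
m=(C[...,2]>.1)&(C[...,2]<.13)&(np.abs(C[...,0]-.69)<.04)&(np.abs(C[...,1]-.03)<.04)
P=C[m]; print(m.sum(),np.median(P,0).round(4)); print(cv2.minEnclosingCircle((P[:,:2]*1e3).astype(np.float32)))
top=m&(C[...,2]>.106); v,u=np.nonzero(top); print('top px',u.mean(),v.mean(),top.sum())
```

```text
[0.6952 0.0312 0.027 ]
594 [0.6932 0.0314 0.1103]
((694.6569213867188, 31.2711124420166), 14.821060180664062)
top px 257.5711743772242 187.87010676156584 562
```

View pics/w2c.png

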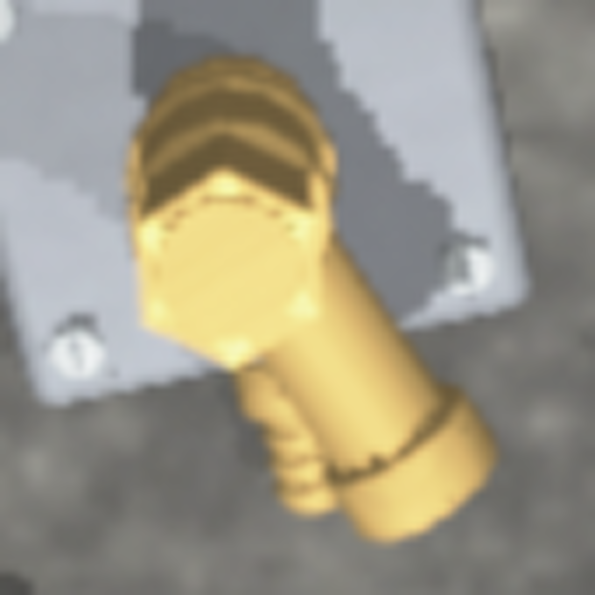

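The crop shows the hexagon's corners at (226,172), (143,218), (315,208), (145,322), (318,310) and (234,362). The outlet pipe runs down and right to the mouth near (420,480).

Run:
```python
from h import *
s=load('w2'); f=lambda u,v,z: w(s,225+(u+.5)/7-.5,150+(v+.5)/7-.5,z)
c=np.array([f(u,v,.11) for u,v in [(226,172),(143,218),(315,208),(145,322),(318,310),(234,362)]])
m=c.mean(0); print(m.round(4))
a=np.degrees(np.arctan2(*(c-m)[:,1::-1].T)); print(a.round(1),np.linalg.norm(c-m,axis=1).round(4))
z=np.angle(np.exp(1j*np.radians(a*6)).mean(),deg=True)/6; print('corner mod60',z%60,'flat',(z+30)%60)
# pipe: depth points z in .070-.09 beyond
C=cloud(s); d=C[...,:2]-m[:2]; r=np.hypot(*np.moveaxis(d,-1,0))
k=(r>.022)&(r<.055)&(C[...,2]>.0735)&(C[...,2]<.086)
P=C[k]; print(k.sum(), P.max(0)); q=P[:,:2]-m[:2]; U,S,V=np.linalg.svd(q-q.mean(0)); print('pipe dir',np.degrees(np.arctan2(V[0,1],V[0,0])), 'mean bearing',np.degrees(np.arctan2(q[:,1].mean(),q[:,0].mean())))
ax=np.array([.6945,.0313])
for t in ([.4885,.3258],[.4909,.3229],[.487,.3225]): print('target',np.degrees(np.arctan2(t[1]-ax[1],t[0]-ax[0])))
```

```text
[0.6938 0.031  0.11  ]
[-178.2 -120.4  125.   -56.1   61.9    1.6] [0.014  0.0145 0.015  0.0151 0.0145 0.0147]
corner mod60 2.3151477560862266 flat 32.315147756086226
495 [0.74487647 0.06972615 0.08346748]
pipe dir 30.72452758473965 mean bearing 33.714578120340164
target 124.97242966609448
target 124.92338988643858
target 125.47248219337007
```

Emit:
{"fn": "move_arm", "kwargs": {
  "plan": [
    [[-1.2, -0.2, 2, 0, 0, -2.4, -0.2], [0, 0, 3, 0, 0, 0, -0.2], [0, 0, 2.5, 0, 0, 0, -0.2], [0, 0, 0, 0, 0, 0, -0.2], [0, 0, 0, 0, 0, 0, -0.2]]
  ],
  "force": 60
}}

```text
time: 8.38
ee_pos: [0.6951, 0.0306, 0.1666]
orientation: [-0.055, 3.139, 0.0]
ft_force: [0.4, -1.2, 1.6]
opening: 0.0512
```

Run:
```python
from h import *
delta(.6942,.0311,.087,92)
```

```text
tcp [0.6951 0.0306 0.1666] toolyaw(y) 91.99 tilt 0.11 q6 -94.1 t 8.38 open 0.0512 F [ 0.4 -1.2  1.6]
shift [0.1  0.06 7.96] rz [-360.01, -180.01, -0.01, 179.99, 359.99] (neg yaw = + rz)
```

Emit:
{"fn": "move_arm", "kwargs": {
  "plan": [
    [[0, 0, 3, 0, 0, 0, -0.2], [0, 0, 2.5, 0, 0, 0, -0.2], [0, 0, 1.5, 0, 0, 0, -0.2], [0, 0, 0.9, 0, 0, 0, -0.2], [0, 0, 0, 0, 0, 0, -0.2]]
  ]
}}

```text
time: 9.0
ee_pos: [0.6947, 0.0306, 0.0865]
orientation: [-0.055, 3.141, 0.0]
ft_force: [-0.3, 0.6, -0.3]
opening: 0.0514
```

Emit:
{"fn": "move_arm", "kwargs": {
  "plan": [
    [[0, 0, 0, 0, 0, 0, 1], [0, 0, 0, 0, 0, 0, 1], [0, 0, 0, 0, 0, 0, 1], [0, 0, 0, 0, 0, 0, 1], [0, 0, 0, 0, 0, 0, 1]]
  ],
  "force": 60
}}

```text
time: 9.62
ee_pos: [0.6954, 0.0307, 0.088]
orientation: [-0.055, 3.138, 0.0]
ft_force: [0.2, -0.1, 6.1]
opening: 0.0248
```

Run:
```python
from h import *
delta(.6942,.0311,.087,92); print(observe()['wrist_torque'])
```

```text
tcp [0.6954 0.0307 0.088 ] toolyaw(y) 92.01 tilt 0.16 q6 -94.2 t 9.62 open 0.0248 F [ 0.2 -0.1  6.1]
shift [0.11 0.04 0.1 ] rz [-359.99, -179.99, 0.01, 180.01, 360.01] (neg yaw = + rz)
[0.06932243 0.10037579 0.12014207]
```

Emit:
{"fn": "move_arm", "kwargs": {
  "plan": [
    [[0, 0, 0.007, 0, 0, 10.45, 1], [0, 0, 0.007, 0, 0, 10.45, 1], [0, 0, 0.007, 0, 0, 10.45, 1], [0, 0, 0.007, 0, 0, 10.45, 1], [0, 0, 0.007, 0, 0, 10.45, 1]]
  ]
}}

```text
time: 10.25
ee_pos: [0.6949, 0.0297, 0.0876]
orientation: [1.342, 2.838, -0.001]
ft_force: [-1.5, -1.4, 5.7]
opening: 0.0252
```

Run:
```python
from h import *
delta(.6947,.0311,.087,92); print(observe()['wrist_torque'])
```

```text
tcp [0.6949 0.0297 0.0876] toolyaw(y) 39.4 tilt 0.12 q6 -41.6 t 10.25 open 0.0252 F [-1.5 -1.4  5.7]
shift [0.12 0.07 0.06] rz [-412.6, -232.6, -52.6, 127.4, 307.4] (neg yaw = + rz)
[-0.25200666  0.32569907  0.14332441]
```

Turning works: 52.6° with modest forces. I'll carry on with this stroke.

Emit:
{"fn": "move_arm", "kwargs": {
  "plan": [
    [[0, 0, 0.007, 0, 0, 10.45, 1], [0, 0, 0.007, 0, 0, 10.45, 1], [0, 0, 0.007, 0, 0, 10.45, 1], [0, 0, 0.007, 0, 0, 10.45, 1], [0, 0, 0.007, 0, 0, 10.45, 1]]
  ]
}}

```text
time: 10.88
ee_pos: [0.6939, 0.0296, 0.0872]
orientation: [2.456, 1.958, -0.003]
ft_force: [-3.9, -2.5, 7.4]
opening: 0.0249
```

Emit:
{"fn": "move_arm", "kwargs": {
  "plan": [
    [[0, 0, 0.007, 0, 0, 10.45, 1], [0, 0, 0.007, 0, 0, 10.45, 1], [0, 0, 0.007, 0, 0, 10.45, 1], [0, 0, 0.007, 0, 0, 10.45, 1], [0, 0, 0.007, 0, 0, 10.45, 1]]
  ]
}}

```text
time: 11.5
ee_pos: [0.6933, 0.0302, 0.0868]
orientation: [3.068, 0.678, -0.004]
ft_force: [-6.5, -0.2, 7.4]
opening: 0.025
```

Emit:
{"fn": "move_arm", "kwargs": {
  "plan": [
    [[0, 0, 0.007, 0, 0, 10.45, 1], [0, 0, 0.007, 0, 0, 10.45, 1], [0, 0, 0.007, 0, 0, 10.45, 1], [0, 0, 0.007, 0, 0, 10.45, 1], [0, 0, 0.007, 0, 0, 10.45, 1]]
  ]
}}

```text
time: 12.12
ee_pos: [0.6932, 0.0311, 0.0865]
orientation: [-3.053, 0.742, 0.004]
ft_force: [-5.6, 2.0, 7.6]
opening: 0.0246
```

Emit:
{"fn": "move_arm", "kwargs": {
  "plan": [
    [[0, 0, 0, 0, 0, 0, 1], [0, 0, 0, 0, 0, 0, 0], [0, 0, 0, 0, 0, 0, -0.2], [0, 0, 0, 0, 0, 0, -0.2], [0, 0, 0, 0, 0, 0, -0.2]]
  ]
}}

```text
time: 12.75
ee_pos: [0.6945, 0.0305, 0.0844]
orientation: [3.055, -0.734, -0.001]
ft_force: [-0.3, -0.6, 0.3]
opening: 0.0513
```

Emit:
{"fn": "move_arm", "kwargs": {
  "plan": [
    [[0, 0, -2, 0, 0, 0, -0.2], [0, 0, -2, 0, 0, 0, -0.2], [0, 0, 0, 0, 0, 0, -0.2], [0, 0, 0, 0, 0, 0, -0.2], [0, 0, 0, 0, 0, 0, -0.2]]
  ]
}}

```text
time: 13.38
ee_pos: [0.694, 0.0306, 0.1239]
orientation: [3.055, -0.733, -0.003]
ft_force: [-0.4, 0.0, 0.3]
opening: 0.0515
```

Run:
```python
from h import *
delta(.6947,.0307,.0855,123)
s=snap('wrist','w3')
cv2.imwrite('pics/w3.png',s['p'][:,:,::-1])
```

```text
tcp [0.694  0.0306 0.1239] toolyaw(y) -117.0 tilt 0.1 q6 114.8 t 13.38 open 0.0515 F [-0.4  0.   0.3]
shift [ 0.06 -0.04  3.84] rz [-600.0, -420.0, -240.0, -60.0, 120.0] (neg yaw = + rz)
```

View pics/w3.png

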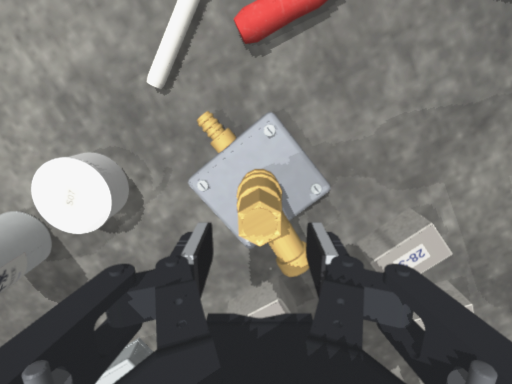

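The wrist view now shows the elbow's hexagon at (261,225) and the mouth at (293,262). The small barb at (215,130) belongs to the base.

```bash
cat > elb.py <<'E'
from h import *
import sys
def ang(s,ztop,ax=(.6942,.0309)):
    C=cloud(s); d=C[...,:2]-np.array(ax); r=np.hypot(d[...,0],d[...,1]); zp=ztop-.0295
    k=(r>.022)&(r<.05)&(C[...,2]>zp-.009)&(C[...,2]<zp+.006)
    q=d[k]; a=np.angle((q[:,0]+1j*q[:,1]).mean(),deg=True)
    # axis fit: weight by height crest
    t=k&(C[...,2]>np.percentile(C[k][:,2],60)); qt=d[t]
    print('n',k.sum(),'bearing all',a.round(1),'crest',np.angle((qt[:,0]+1j*qt[:,1]).mean(),deg=True).round(1))
    m=(C[...,2]>ztop-.004)&(C[...,2]<ztop+.006)&(r<.025); P=C[m]
    print('hex top',m.sum(),P.mean(0).round(4),cv2.minEnclosingCircle((P[:,:2]*1e3).astype(np.float32)))
E
python3 - <<'E'
from elb import *
ang(load('w2'),.110); ang(load('w3'),.1085)
s=load('w3'); h=w(s,261,225,.1085); m=w(s,293,264,.072); print(h,m,np.degrees(np.arctan2(*(m-h)[1::-1])))
E
```

```text
n 414 bearing all 34.8 crest 32.9
hex top 562 [0.6941 0.0311 0.1102] ((694.673583984375, 31.357702255249023), 14.797845840454102)
n 877 bearing all -173.4 crest -175.7
hex top 1512 [0.6953 0.0304 0.1086] ((694.3777465820312, 30.748136520385742), 14.915459632873535)
[0.69345311 0.03020285 0.1085    ] [0.63772174 0.03006618 0.072     ] -179.85949132225286
```

Emit:
{"fn": "move_arm", "kwargs": {
  "plan": [
    [[0, 0, 0, 0, 0, -10, -0.2], [0, 0, 0, 0, 0, -10, -0.2], [0, 0, 0, 0, 0, -10, -0.2], [0, 0, 0, 0, 0, -10, -0.2], [0, 0, 0, 0, 0, -10, -0.2]]
  ]
}}

```text
time: 14.05
ee_pos: [0.6942, 0.0306, 0.1239]
orientation: [-3.076, -0.635, 0.002]
ft_force: [-0.4, 0.2, 0.8]
opening: 0.0509
```

Emit:
{"fn": "move_arm", "kwargs": {
  "plan": [
    [[0, 0, 0, 0, 0, -10, -0.2], [0, 0, 0, 0, 0, -10, -0.2], [0, 0, 0, 0, 0, -10, -0.2], [0, 0, 0, 0, 0, -10, -0.2], [0, 0, 0, 0, 0, -10, -0.2]]
  ]
}}

```text
time: 14.68
ee_pos: [0.6941, 0.0306, 0.1239]
orientation: [-2.519, -1.875, 0.002]
ft_force: [0.1, 0.9, -0.1]
opening: 0.0512
```

Emit:
{"fn": "move_arm", "kwargs": {
  "plan": [
    [[0, 0, 0, 0, 0, -10, -0.2], [0, 0, 0, 0, 0, -10, -0.2], [0, 0, 0, 0, 0, -10, -0.2], [0, 0, 0, 0, 0, -10, -0.2], [0, 0, 0, 0, 0, -10, -0.2]]
  ]
}}

```text
time: 15.3
ee_pos: [0.6941, 0.0306, 0.1239]
orientation: [-1.49, -2.764, 0.001]
ft_force: [-0.3, -0.2, -0.3]
opening: 0.0511
```

Emit:
{"fn": "move_arm", "kwargs": {
  "plan": [
    [[0, 0, 0, 0, 0, -10, -0.2], [0, 0, 0, 0, 0, -10, -0.2], [0, 0, 0, 0, 0, -10, -0.2], [0, 0, 0, 0, 0, -10, -0.2], [0, 0, 0, 0, 0, -10, -0.2]]
  ]
}}

```text
time: 15.92
ee_pos: [0.6941, 0.0306, 0.1239]
orientation: [-0.183, -3.135, -0.0]
ft_force: [0.6, 0.0, -0.5]
opening: 0.0512
```

Emit:
{"fn": "move_arm", "kwargs": {
  "plan": [
    [[0, 0, 0, 0, 0, -10, -0.2], [0, 0, 0, 0, 0, -10, -0.2], [0, 0, 0, 0, 0, -10, -0.2], [0, 0, 0, 0, 0, -10, -0.2], [0, 0, 0, 0, 0, 0, -0.2]]
  ]
}}

```text
time: 16.55
ee_pos: [0.6942, 0.0306, 0.1241]
orientation: [0.889, -3.012, -0.001]
ft_force: [0.3, -0.4, 0.3]
opening: 0.0511
```

Run:
```python
from elb import *
delta(.6942,.0309,.0855,123)
```

```text
tcp [0.6942 0.0306 0.1241] toolyaw(y) 122.88 tilt 0.08 q6 -125.0 t 16.55 open 0.0511 F [ 0.3 -0.4  0.3]
shift [-0.02  0.02  3.86] rz [-360.12, -180.12, -0.12, 179.88, 359.88] (neg yaw = + rz)
```

Emit:
{"fn": "move_arm", "kwargs": {
  "plan": [
    [[0, 0, 2, 0, 0, 0, -0.2], [0, 0, 1.3, 0, 0, 0, -0.2], [0, 0, 0.55, 0, 0, 0, -0.2], [0, 0, 0, 0, 0, 0, -0.2], [0, 0, 0, 0, 0, 0, 1]]
  ]
}}

```text
time: 17.18
ee_pos: [0.695, 0.0306, 0.0871]
orientation: [-0.892, 3.011, -0.001]
ft_force: [-0.3, 0.2, 0.3]
opening: 0.0341
```

Emit:
{"fn": "move_arm", "kwargs": {
  "plan": [
    [[0, 0, 0, 0, 0, 0, 1], [0, 0, 0, 0, 0, 0, 1], [0, 0, 0, 0, 0, 0, 1], [0, 0, 0, 0, 0, 0, 1], [0, 0, 0, 0, 0, 0, 1]]
  ]
}}

```text
time: 17.8
ee_pos: [0.6949, 0.0309, 0.0876]
orientation: [-0.892, 3.011, 0.0]
ft_force: [-1.0, 1.6, 5.5]
opening: 0.0244
```

Emit:
{"fn": "move_arm", "kwargs": {
  "plan": [
    [[0, 0, 0.007, 0, 0, 10.45, 1], [0, 0, 0.007, 0, 0, 10.45, 1], [0, 0, 0.007, 0, 0, 10.45, 1], [0, 0, 0.007, 0, 0, 10.45, 1], [0, 0, 0.007, 0, 0, 10.45, 1]]
  ]
}}

```text
time: 18.42
ee_pos: [0.6948, 0.0302, 0.0872]
orientation: [0.534, 3.095, -0.001]
ft_force: [-3.1, 1.2, 5.4]
opening: 0.0247
```

Emit:
{"fn": "move_arm", "kwargs": {
  "plan": [
    [[0, 0, 0.007, 0, 0, 10.45, 1], [0, 0, 0.007, 0, 0, 10.45, 1], [0, 0, 0.007, 0, 0, 10.45, 1], [0, 0, 0.007, 0, 0, 10.45, 1], [0, 0, 0.007, 0, 0, 10.45, 1]]
  ]
}}

```text
time: 19.05
ee_pos: [0.6942, 0.0298, 0.0868]
orientation: [1.843, 2.544, -0.002]
ft_force: [-2.9, -1.0, 6.6]
opening: 0.0246
```

Emit:
{"fn": "move_arm", "kwargs": {
  "plan": [
    [[0, 0, 0.007, 0, 0, 10.45, 1], [0, 0, 0.007, 0, 0, 10.45, 1], [0, 0, 0.007, 0, 0, 10.45, 1], [0, 0, 0.007, 0, 0, 10.45, 1], [0, 0, 0.007, 0, 0, 10.45, 1]]
  ]
}}

```text
time: 19.68
ee_pos: [0.6937, 0.0302, 0.0864]
orientation: [-2.775, -1.472, 0.003]
ft_force: [-5.3, -0.0, 7.9]
opening: 0.0246
```

Emit:
{"fn": "move_arm", "kwargs": {
  "plan": [
    [[0, 0, 0.007, 0, 0, 10.45, 1], [0, 0, 0.007, 0, 0, 10.45, 1], [0, 0, 0.007, 0, 0, 10.45, 1], [0, 0, 0.007, 0, 0, 10.45, 1], [0, 0, 0.007, 0, 0, 10.45, 1]]
  ]
}}

```text
time: 20.3
ee_pos: [0.6936, 0.0308, 0.0861]
orientation: [-3.139, -0.101, 0.003]
ft_force: [-4.5, 0.6, 6.9]
opening: 0.0248
```

Emit:
{"fn": "move_arm", "kwargs": {
  "plan": [
    [[0, 0, 0, 0, 0, 0, 1], [0, 0, 0, 0, 0, 0, 0], [0, 0, 0, 0, 0, 0, -0.2], [0, 0, 0, 0, 0, 0, -0.2], [0, 0, 0, 0, 0, 0, -0.2]]
  ]
}}

```text
time: 20.92
ee_pos: [0.6946, 0.0305, 0.0846]
orientation: [3.14, 0.109, -0.001]
ft_force: [0.2, 0.6, 0.6]
opening: 0.0511
```

Emit:
{"fn": "move_arm", "kwargs": {
  "plan": [
    [[0, 0, -2, 0, 0, 0, -0.2], [0, 0, -2, 0, 0, 0, -0.2], [0, 0, 0, 0, 0, 0, -0.2], [0, 0, 0, 0, 0, 0, -0.2], [0, 0, 0, 0, 0, 0, -0.2]]
  ]
}}

```text
time: 21.55
ee_pos: [0.694, 0.0306, 0.124]
orientation: [-3.139, -0.11, 0.003]
ft_force: [0.2, -0.4, -0.1]
opening: 0.051
```

Run:
```python
from elb import *
delta(.6942,.0309,.0840,94)
ang(snap('wrist','w4'),.107)
```

```text
tcp [0.694  0.0306 0.124 ] toolyaw(y) -86.0 tilt 0.1 q6 83.8 t 21.55 open 0.051 F [ 0.2 -0.4 -0.1]
shift [ 0.03 -0.03  4.  ] rz [-540.0, -360.0, -180.0, -0.0, 180.0] (neg yaw = + rz)
n 1194 bearing all -23.9 crest -25.7
hex top 1490 [0.6954 0.0308 0.1072] ((694.5651245117188, 30.71821403503418), 14.865285873413086)
```

Emit:
{"fn": "move_arm", "kwargs": {
  "plan": [
    [[0, 0, 0, 0, 0, -10, -0.2], [0, 0, 0, 0, 0, -10, -0.2], [0, 0, 0, 0, 0, -10, -0.2], [0, 0, 0, 0, 0, -10, -0.2], [0, 0, 0, 0, 0, -10, -0.2]]
  ]
}}

```text
time: 22.22
ee_pos: [0.6941, 0.0306, 0.124]
orientation: [-2.794, -1.434, 0.002]
ft_force: [-0.0, 0.2, 0.6]
opening: 0.0513
```

Emit:
{"fn": "move_arm", "kwargs": {
  "plan": [
    [[0, 0, 0, 0, 0, -10, -0.2], [0, 0, 0, 0, 0, -10, -0.2], [0, 0, 0, 0, 0, -10, -0.2], [0, 0, 0, 0, 0, -10, -0.2], [0, 0, 0, 0, 0, -10, -0.2]]
  ]
}}

```text
time: 22.85
ee_pos: [0.6941, 0.0306, 0.124]
orientation: [-1.926, -2.48, 0.001]
ft_force: [1.0, -0.3, -0.3]
opening: 0.0512
```

Emit:
{"fn": "move_arm", "kwargs": {
  "plan": [
    [[0, 0, 0, 0, 0, -10, -0.2], [0, 0, 0, 0, 0, -10, -0.2], [0, 0, 0, 0, 0, -10, -0.2], [0, 0, 0, 0, 0, -10, -0.2], [0, 0, 0, 0, 0, -10, -0.2]]
  ]
}}

```text
time: 23.48
ee_pos: [0.6941, 0.0306, 0.124]
orientation: [-0.698, -3.061, 0.0]
ft_force: [-0.9, -0.3, -1.0]
opening: 0.0514
```

Emit:
{"fn": "move_arm", "kwargs": {
  "plan": [
    [[0, 0, 0, 0, 0, -10, -0.2], [0, 0, 0, 0, 0, -10, -0.2], [0, 0, 0, 0, 0, -10, -0.2], [0, 0, 0, 0, 0, 0, -0.2], [0, 0, 0, 0, 0, 0, -0.2]]
  ]
}}

```text
time: 24.1
ee_pos: [0.6944, 0.0306, 0.1245]
orientation: [0.106, -3.139, -0.0]
ft_force: [-0.7, -1.3, -0.7]
opening: 0.0511
```

Emit:
{"fn": "move_arm", "kwargs": {
  "plan": [
    [[0, 0, 2, 0, 0, 0, -0.2], [0, 0, 1.4, 0, 0, 0, -0.2], [0, 0, 0.5, 0, 0, 0, -0.2], [0, 0, 0, 0, 0, 0, -0.2], [0, 0, 0, 0, 0, 0, 1]]
  ]
}}

```text
time: 24.72
ee_pos: [0.695, 0.0306, 0.0867]
orientation: [-0.109, 3.138, -0.0]
ft_force: [0.2, 0.2, 1.0]
opening: 0.0342
```

Emit:
{"fn": "move_arm", "kwargs": {
  "plan": [
    [[0, 0, 0, 0, 0, 0, 1], [0, 0, 0, 0, 0, 0, 1], [0, 0, 0, 0, 0, 0, 1], [0, 0, 0, 0, 0, 0, 1], [0, 0, 0, 0, 0, 0, 1]]
  ]
}}

```text
time: 25.35
ee_pos: [0.6951, 0.0307, 0.0871]
orientation: [-0.11, 3.138, 0.0]
ft_force: [-1.0, -0.0, 6.0]
opening: 0.0249
```

Run:
```python
from elb import *
delta(.6942,.0309,.0840,94)
```

```text
tcp [0.6951 0.0307 0.0871] toolyaw(y) 94.0 tilt 0.11 q6 -96.2 t 25.35 open 0.0249 F [-1. -0.  6.]
shift [0.09 0.03 0.31] rz [-360.0, -180.0, 0.0, 180.0, 360.0] (neg yaw = + rz)
```

Emit:
{"fn": "move_arm", "kwargs": {
  "plan": [
    [[0, 0, 0.007, 0, 0, 10.45, 1], [0, 0, 0.007, 0, 0, 10.45, 1], [0, 0, 0.007, 0, 0, 10.45, 1], [0, 0, 0.007, 0, 0, 10.45, 1], [0, 0, 0.007, 0, 0, 10.45, 1]]
  ]
}}

```text
time: 25.98
ee_pos: [0.6948, 0.0299, 0.0868]
orientation: [1.292, 2.862, -0.001]
ft_force: [-2.3, -1.1, 6.2]
opening: 0.025
```

Emit:
{"fn": "move_arm", "kwargs": {
  "plan": [
    [[0, 0, 0.007, 0, 0, 10.45, 1], [0, 0, 0.007, 0, 0, 10.45, 1], [0, 0, 0.007, 0, 0, 10.45, 1], [0, 0, 0.007, 0, 0, 10.45, 1], [0, 0, 0.007, 0, 0, 10.45, 1]]
  ]
}}

```text
time: 26.6
ee_pos: [0.6939, 0.0298, 0.0863]
orientation: [2.421, 2.001, -0.003]
ft_force: [-3.6, -0.3, 6.5]
opening: 0.0246
```

Emit:
{"fn": "move_arm", "kwargs": {
  "plan": [
    [[0, 0, 0.007, 0, 0, 10.45, 1], [0, 0, 0.007, 0, 0, 10.45, 1], [0, 0, 0.007, 0, 0, 10.45, 1], [0, 0, 0.007, 0, 0, 10.45, 1], [0, 0, 0.007, 0, 0, 10.45, 1]]
  ]
}}

```text
time: 27.22
ee_pos: [0.6934, 0.0303, 0.086]
orientation: [-3.055, -0.731, 0.004]
ft_force: [-5.4, 0.5, 8.4]
opening: 0.0247
```

Emit:
{"fn": "move_arm", "kwargs": {
  "plan": [
    [[0, 0, 0.007, 0, 0, 10.45, 1], [0, 0, 0.007, 0, 0, 10.45, 1], [0, 0, 0.007, 0, 0, 10.45, 1], [0, 0, 0.007, 0, 0, 10.45, 1], [0, 0, 0.007, 0, 0, 10.45, 1]]
  ]
}}

```text
time: 27.85
ee_pos: [0.6934, 0.031, 0.0857]
orientation: [-3.065, 0.688, 0.004]
ft_force: [-3.7, 1.0, 7.7]
opening: 0.0249
```

Emit:
{"fn": "move_arm", "kwargs": {
  "plan": [
    [[0, 0, 0, 0, 0, 0, 1], [0, 0, 0, 0, 0, 0, 0], [0, 0, 0, 0, 0, 0, -0.2], [0, 0, 0, 0, 0, 0, -0.2], [0, 0, 0, 0, 0, 0, -0.2]]
  ]
}}

```text
time: 28.48
ee_pos: [0.6945, 0.0305, 0.0842]
orientation: [3.067, -0.68, -0.001]
ft_force: [0.1, -0.6, 0.3]
opening: 0.0514
```

Emit:
{"fn": "move_arm", "kwargs": {
  "plan": [
    [[0, 0, -2, 0, 0, 0, -0.2], [0, 0, -4, 0, 0, 0, -0.2], [0, 0, -4, 0, 0, 0, -0.2], [0, 0, 0, 0, 0, 0, -0.2], [0, 0, 0, 0, 0, 0, -0.2]]
  ]
}}

```text
time: 29.1
ee_pos: [0.6946, 0.0306, 0.1854]
orientation: [-3.067, 0.68, -0.002]
ft_force: [-0.0, -0.2, -0.3]
opening: 0.0512
```

Run:
```python
from elb import *
delta(.6942,.0309,.0820,125)
s=snap('wrist','w5'); ang(s,.1055)
C=cloud(s); v,u=np.nonzero((np.hypot(C[...,0]-.694,C[...,1]-.031)<.07)&(C[...,2]>.05)); print(u.min(),u.max(),v.min(),v.max())
c0,r0=max(0,int(u.mean())-50),max(0,int(v.mean())-50)
cv2.imwrite('pics/w5c.png',cv2.resize(s['p'][r0:r0+100,c0:c0+100,::-1],(600,600),interpolation=cv2.INTER_CUBIC)); print(c0,r0)
```

```text
tcp [0.6946 0.0306 0.1854] toolyaw(y) -115.0 tilt 0.07 q6 112.9 t 29.1 open 0.0512 F [-0.  -0.2 -0.3]
shift [-7.000e-02 -1.000e-02  1.034e+01] rz [-600.0, -420.0, -240.0, -60.0, 120.0] (neg yaw = + rz)
n 585 bearing all 123.3 crest 125.1
hex top 828 [0.6949 0.0303 0.1057] ((694.01318359375, 30.652565002441406), 14.998343467712402)
0 511 160 383
207 271
```

View pics/w5c.png

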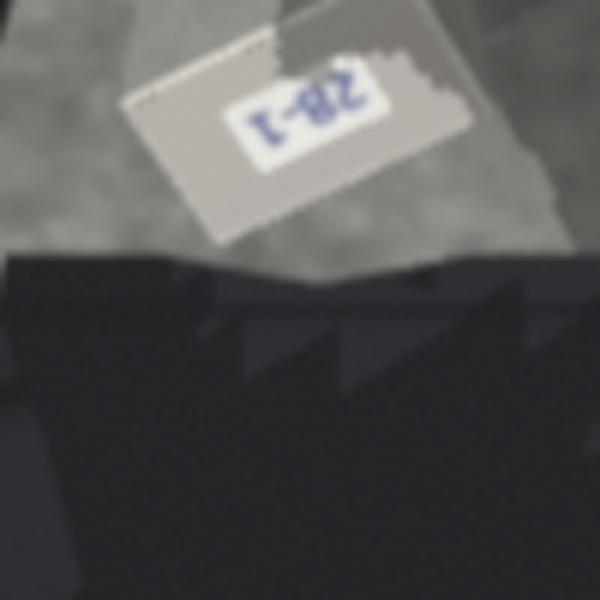

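The crop missed the elbow and shows only prism 28-1 and the gripper body. I'll fit the hexagon's orientation numerically instead.

Run:
```python
from h import *
for n,zt,tr in [('w2',.11,32),('w3',.1085,-177),('w4',.107,-26),('w5',.1055,125)]:
    s=load(n); 
    # subpixel: upsample color-free depth mask in rectified plane z=zt
    C=cloud(s); m=(np.abs(C[...,2]-zt)<.004)&(np.hypot(C[...,0]-.6945,C[...,1]-.031)<.02)
    v,u=np.nonzero(m)
    P=np.array([w(s,a,b,zt)[:2] for a,b in zip(u,v)])
    A=np.arange(0,60,.25); W=[]
    for a in A:
        t=np.radians(a+np.array([0,60,120])); q=P@np.array([np.cos(t),np.sin(t)])
        W.append([np.percentile(q[:,i],99.3)-np.percentile(q[:,i],.7) for i in range(3)])
    W=np.array(W); i=W.sum(1).argmin(); print(n,'flat',A[i],'expected',tr%60,W[i].round(4))
s=load('w5'); print('axis->spot', [np.degrees(np.arctan2(ty-.0308,tx-.6944)).round(2) for tx,ty in [(.488,.3235),(.4886,.3258),(.4909,.3229)]])
cv2.imwrite('pics/w5d.png',s['p'][:,:,::-1])
```

```text
w2 flat 34.0 expected 32 [0.0261 0.0253 0.0259]
w3 flat 1.75 expected 3 [0.0263 0.025  0.0264]
w4 flat 36.0 expected 34 [0.0264 0.0253 0.0263]
w5 flat 7.25 expected 5 [0.026  0.0252 0.026 ]
axis->spot [np.float64(125.19), np.float64(124.9), np.float64(124.86)]
```

View pics/w5d.png

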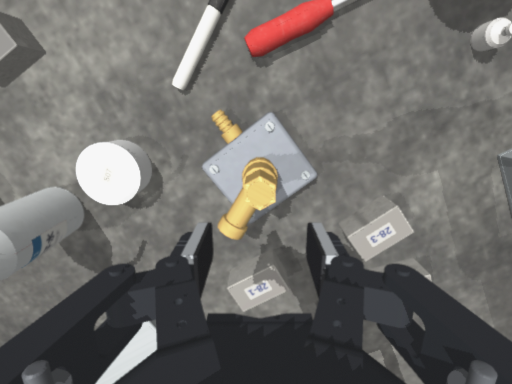

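The elbow's hexagon is at (262,188) and the outlet mouth at (232,229), turned as expected. The pads set the hexagon flats to 125.0°, against a bearing to the spot of 124.9–125.2°. Total clockwise turn is 627°. Prisms are next.

Emit:
{"fn": "move_arm", "kwargs": {
  "plan": [
    [[0, 0, -2, 0, 0, -10, -0.2], [0, 0, -2, 0, 0, -10, -0.2], [0, 0, -1, 0, 0, -10, -0.2], [0, 0, 0, 0, 0, -10, -0.2], [0, 0, 0, 0, 0, -10, -0.2]]
  ]
}}

```text
time: 29.78
ee_pos: [0.6939, 0.0306, 0.2325]
orientation: [-3.064, -0.689, 0.005]
ft_force: [0.1, 0.6, -1.0]
opening: 0.0513
```

Emit:
{"fn": "move_arm", "kwargs": {
  "plan": [
    [[0, 0, 0, 0, 0, -10, -0.2], [0, 0, 0, 0, 0, -10, -0.2], [0, 0, 0, 0, 0, -10, -0.2], [0, 0, 0, 0, 0, -10, -0.2], [0, 0, 0, 0, 0, -10, -0.2]]
  ]
}}

```text
time: 30.4
ee_pos: [0.6938, 0.0306, 0.2321]
orientation: [-2.485, -1.918, 0.005]
ft_force: [-0.1, 0.1, -0.5]
opening: 0.0514
```

Emit:
{"fn": "move_arm", "kwargs": {
  "plan": [
    [[0, 0, 0, 0, 0, -10, -0.2], [0, 0, 0, 0, 0, -10, -0.2], [4.5, -3, 0, 0, 0, 0, -1], [5, -3.5, 0, 0, 0, 0, -1], [5, -3.5, 0, 0, 0, 0, -1]]
  ]
}}

```text
time: 31.02
ee_pos: [0.5804, 0.1673, 0.2323]
orientation: [-2.122, -2.313, 0.004]
ft_force: [-0.2, 1.1, -0.2]
opening: 0.0853
```

Emit:
{"fn": "move_arm", "kwargs": {
  "plan": [
    [[5, -3.5, 0, 0, 0, 0, -1], [5, -3.5, 0, 0, 0, 0, -1], [4, -2, 0, 0, 0, 0, -1], [0, 0, 0, 0, 0, 0, -1], [0, 0, 0, 0, 0, 0, -1]]
  ]
}}

```text
time: 31.65
ee_pos: [0.4802, 0.2974, 0.2333]
orientation: [-2.122, -2.316, 0.004]
ft_force: [0.4, 0.2, 0.1]
opening: 0.0852
```

```bash
cat > pr.py <<'E'
from h import *
def prisms(name,show=True):
    s=snap('top',name); C=cloud(s); g=s['p'].astype(int)
    pur=(g[...,2]-g[...,1]>40)
    m=((np.abs(C[...,2]-.039)<.006)&(C[...,0]>.38)&(C[...,0]<.68)&(np.abs(C[...,1])<.22)&~pur).astype(np.uint8)
    n,l,st,ce=cv2.connectedComponentsWithStats(m)
    for i in range(1,n):
        if st[i][4]<100: continue
        P=C[l==i]; c,sz,a=cv2.minAreaRect((P[:,:2]*1000).astype(np.float32))
        if sz[0]>sz[1]: a+=90
        a=(a+90)%180-90
        print(st[i][4],'c',np.round(c,1),'mean',(P.mean(0)[:2]*1000).round(1),np.round(sorted(sz),1),'short axis yaw',round(a,1))
    return s
E
python3 - <<'E'
from pr import *
delta(.567,.092,.2,4); s=prisms('t1')
cv2.imwrite('pics/t1b.png',cv2.resize(s['p'][150:290,60:300,::-1],(800,467)))
E
```

```text
tcp [0.4802 0.2974 0.2333] toolyaw(y) 5.01 tilt 0.14 q6 21.0 t 31.65 open 0.0852 F [0.4 0.2 0.1]
shift [-21.22   6.86   3.35] rz [-358.99, -178.99, 1.01, 181.01, 361.01] (neg yaw = + rz)
335 c [573.1 -64.3] mean [572.7 -64.4] [40.7 65.2] short axis yaw 10.5
334 c [567.1  91.4] mean [566.9  90.9] [41.1 64.2] short axis yaw 6.6
353 c [482.9 -67.1] mean [482.8 -67.1] [40.5 64.9] short axis yaw -8.0
359 c [468.2  73. ] mean [467.8  73.3] [38.8 65.5] short axis yaw 2.2
```

View pics/t1b.png

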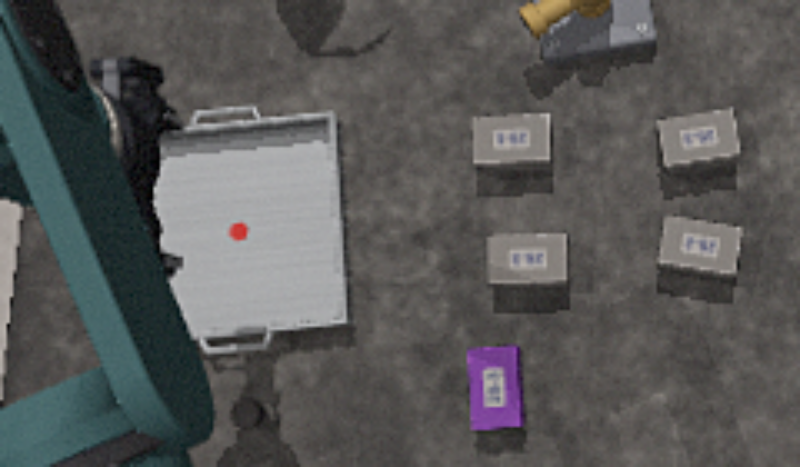

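The crop shows the tray empty with its spot at (238,232). The four grey prisms are at (512,140), (700,138), (528,258) and (700,245), and the purple look-alike is at (495,388). I'll start with the prism at (0.567, 0.091).

Emit:
{"fn": "move_arm", "kwargs": {
  "plan": [
    [[-4.5, 1.4, 0, 0, 0, 0, -1], [-5.5, 1.8, 1, 0, 0, 0, -1], [-5.5, 1.8, 2, 0, 0, 0, -1], [-5.5, 1.8, 2, 0, 0, 0, -1], [-0.3, 0.1, 4, 0, 0, 0, -1]]
  ],
  "force": 80
}}

```text
time: 32.33
ee_pos: [0.5707, 0.0859, 0.1452]
orientation: [2.13, 2.304, 0.003]
ft_force: [0.1, 0.5, -0.5]
opening: 0.0853
```

Emit:
{"fn": "move_arm", "kwargs": {
  "plan": [
    [[0, 0, 5, 0, 0, 0, -1], [0, 0, 0, 0, 0, 0, -1], [0, 0, 0, 0, 0, 0, -1], [0, 0, 0, 0, 0, 0, -1], [0, 0, 0, 0, 0, 0, -1]]
  ]
}}

```text
time: 32.95
ee_pos: [0.569, 0.092, 0.097]
orientation: [2.12, 2.314, 0.005]
ft_force: [0.2, 0.1, -0.4]
opening: 0.0851
```

Run:
```python
from h import *
delta(.567,.0912,.006,5)
```

```text
tcp [0.569 0.092 0.097] toolyaw(y) 5.02 tilt 0.24 q6 -1.5 t 32.95 open 0.0851 F [ 0.2  0.1 -0.4]
shift [-0.06 -0.25  9.1 ] rz [-359.98, -179.98, 0.02, 180.02, 360.02] (neg yaw = + rz)
```

Emit:
{"fn": "move_arm", "kwargs": {
  "plan": [
    [[0, -0.2, 3, 0, 0, 0, -1], [0, 0, 3, 0, 0, 0, -1], [0, 0, 2.1, 0, 0, 0, -1], [0, 0, 1, 0, 0, 0, -1], [0, 0, 0, 0, 0, 0, -1]]
  ]
}}

```text
time: 33.58
ee_pos: [0.5657, 0.0918, 0.0037]
orientation: [-2.122, -2.316, 0.0]
ft_force: [-0.2, -0.5, 0.8]
opening: 0.0855
```

Emit:
{"fn": "move_arm", "kwargs": {
  "plan": [
    [[0, 0, 0, 0, 0, 0, 1], [0, 0, 0, 0, 0, 0, 1], [0, 0, 0, 0, 0, 0, 1], [0, 0, 0, 0, 0, 0, 1], [0, 0, 0, 0, 0, 0, 1]]
  ]
}}

```text
time: 34.2
ee_pos: [0.5668, 0.0917, 0.0049]
orientation: [2.121, 2.315, 0.003]
ft_force: [0.2, -0.2, 5.1]
opening: 0.0395
```

Emit:
{"fn": "move_arm", "kwargs": {
  "plan": [
    [[0, 0, -1.5, 0, 0, 0, 1], [0, 0, -3, 0, 0, 0, 1], [0, 0, -3.5, 0, 0, 0, 1], [0, 0, 0, 0, 0, 0, 1], [0, 0, 0, 0, 0, 0, 1]]
  ]
}}

```text
time: 34.83
ee_pos: [0.5647, 0.0915, 0.0822]
orientation: [-2.121, -2.315, 0.003]
ft_force: [-0.4, 0.1, -2.7]
opening: 0.0391
```

Run:
```python
from h import *
delta(.5351,.2882,.086,7.1)
```

```text
tcp [0.5647 0.0915 0.0822] toolyaw(y) 5.0 tilt 0.15 q6 -1.5 t 34.83 open 0.0391 F [-0.4  0.1 -2.7]
shift [19.85 -1.23 -0.38] rz [-362.1, -182.1, -2.1, 177.9, 357.9] (neg yaw = + rz)
```

Emit:
{"fn": "move_arm", "kwargs": {
  "plan": [
    [[4, -0.3, 0, 0, 0, 0, 1], [5.3, -0.3, 0, 0, 0, 0, 1], [5.3, -0.3, 0, 0, 0, 0, 1], [5.2, -0.3, 0, 0, 0, 0, 1], [0, 0, 0, 0, 0, -2.1, 1]]
  ]
}}

```text
time: 35.45
ee_pos: [0.5339, 0.2909, 0.0807]
orientation: [-2.07, -2.359, 0.006]
ft_force: [-0.1, -1.2, -2.3]
opening: 0.0389
```

Emit:
{"fn": "move_arm", "kwargs": {
  "plan": [
    [[0, 0, 2, 0, 0, 0, 1], [0, 0, 2, 0, 0, 0, 1], [0, 0, 1, 0, 0, 0, 1], [0, 0, 0, 0, 0, 0, 1], [0, 0, 0, 0, 0, 0, 1]]
  ]
}}

```text
time: 36.08
ee_pos: [0.5371, 0.2877, 0.0343]
orientation: [2.08, 2.354, 0.002]
ft_force: [-0.1, 0.2, -3.0]
opening: 0.0389
```

Run:
```python
from h import *
delta(.5351,.2882,.0095,7.1)
```

```text
tcp [0.5371 0.2877 0.0343] toolyaw(y) 7.08 tilt 0.07 q6 15.8 t 36.08 open 0.0389 F [-0.1  0.2 -3. ]
shift [ 0.07 -0.2   2.48] rz [-360.02, -180.02, -0.02, 179.98, 359.98] (neg yaw = + rz)
```

Emit:
{"fn": "move_arm", "kwargs": {
  "plan": [
    [[0, -0.2, 1.2, 0, 0, 0, 1], [0, 0, 0.8, 0, 0, 0, 1], [0, 0, 0.4, 0, 0, 0, 1], [0, 0, 0, 0, 0, 0, 1], [0, 0, 0, 0, 0, 0, 1]]
  ]
}}

```text
time: 36.7
ee_pos: [0.5347, 0.2876, 0.0097]
orientation: [2.08, 2.355, 0.001]
ft_force: [-1.1, -0.4, -2.9]
opening: 0.0393
```

Emit:
{"fn": "move_arm", "kwargs": {
  "plan": [
    [[0, 0, 0, 0, 0, 0, -0.1], [0, 0, 0, 0, 0, 0, -0.1], [0, 0, 0, 0, 0, 0, -0.1], [0, 0, -1, 0, 0, 0, -0.1], [0, 0, -2, 0, 0, 0, -0.1]]
  ]
}}

```text
time: 37.33
ee_pos: [0.534, 0.2873, 0.0399]
orientation: [-2.079, -2.354, 0.002]
ft_force: [0.7, 0.1, -0.5]
opening: 0.0471
```

Emit:
{"fn": "move_arm", "kwargs": {
  "plan": [
    [[0, 0, -3, 0, 0, 0, -0.1], [0, 0, -4, 0, 0, 0, -0.5], [0, 0, -3, 0, 0, 0, -1], [0, 0, 0, 0, 0, 0, -1], [0, 0, 0, 0, 0, 0, -1]]
  ]
}}

```text
time: 37.95
ee_pos: [0.5343, 0.2875, 0.1398]
orientation: [2.08, 2.355, 0.0]
ft_force: [1.1, 0.1, -0.0]
opening: 0.0852
```

```bash
cat >> pr.py <<'E'
def tray(name):
    s=snap('wrist',name); C=cloud(s)
    m=((np.abs(C[...,2]-.043)<.005)&(C[...,0]>.40)&(C[...,0]<.58)&(C[...,1]>.23)&(C[...,1]<.42)).astype(np.uint8)
    n,l,st,ce=cv2.connectedComponentsWithStats(m)
    for i in range(1,n):
        if st[i][4]<300: continue
        P=C[l==i]; c,sz,a=cv2.minAreaRect((P[:,:2]*1000).astype(np.float32)); print('tray',st[i][4],np.round(c,1),np.round(sz,1),round(a,1),P[:,2].mean().round(4),P[:,2].std().round(4))
E
python3 - <<'E'
from pr import *
tray('w6'); prisms('t2'); delta(.4680,.0730,.12,2)
E
```

```text
tray 3182 [535.4 288. ] [40.2 65.2] 6.8 0.0438 0.0007
337 c [573.1 -64.3] mean [572.6 -64.2] [40.4 64.8] short axis yaw 10.9
351 c [483.  -67.3] mean [482.8 -67.2] [40.4 65.4] short axis yaw -9.3
359 c [468.1  73.1] mean [467.7  73.3] [39.3 65.5] short axis yaw 2.8
tcp [0.5337 0.2871 0.1381] toolyaw(y) 7.1 tilt 0.17 q6 15.8 t 38.05 open 0.0853 F [-0.1 -0.1 -0. ]
shift [-20.44  -9.16   1.85] rz [-354.9, -174.9, 5.1, 185.1, 365.1] (neg yaw = + rz)
```

Emit:
{"fn": "move_arm", "kwargs": {
  "plan": [
    [[-4.4, -2, 0, 0, 0, 0, -1], [-5.4, -2.4, 0, 0, 0, 0, -1], [-5.4, -2.4, 0, 0, 0, 0, -1], [-5.2, -2.3, 1, 0, 0, 0, -1], [0, 0, 1, 0, 0, 5, -1]]
  ]
}}

```text
time: 38.67
ee_pos: [0.4677, 0.0706, 0.1181]
orientation: [-2.188, -2.252, 0.004]
ft_force: [-0.3, 0.1, -0.2]
opening: 0.0857
```

Emit:
{"fn": "move_arm", "kwargs": {
  "plan": [
    [[0, 0, 1, 0, 0, 0, -1], [0, 0, 1, 0, 0, 0, -1], [0, 0, 0, 0, 0, 0, -1], [0, 0, 0, 0, 0, 0, -1], [0, 0, 0, 0, 0, 0, -1]]
  ]
}}

```text
time: 39.3
ee_pos: [0.4699, 0.0742, 0.1001]
orientation: [2.179, 2.262, 0.001]
ft_force: [-0.5, -0.9, 0.1]
opening: 0.0856
```

Run:
```python
from h import *
delta(.468,.073,.006,2)
s=snap('wrist','w7'); C=cloud(s); m=(np.abs(C[...,2]-.04)<.004)&(np.hypot(C[...,0]-.468,C[...,1]-.073)<.05)
P=C[m]; print(m.sum(),cv2.minAreaRect((P[:,:2]*1000).astype(np.float32)))
```

```text
tcp [0.4699 0.0742 0.1001] toolyaw(y) 2.15 tilt 0.06 q6 -0.0 t 39.3 open 0.0856 F [-0.5 -0.9  0.1]
shift [-0.11 -0.21  9.41] rz [-359.85, -179.85, 0.15, 180.15, 360.15] (neg yaw = + rz)
4221 ((468.8332214355469, 73.90994262695312), (40.16594696044922, 65.27644348144531), 3.6249759197235107)
```

Emit:
{"fn": "move_arm", "kwargs": {
  "plan": [
    [[0, -0.1, 3, 0, 0, -1, -1], [0, 0, 3.2, 0, 0, 0, -1], [0, 0, 2.2, 0, 0, 0, -1], [0, 0, 1, 0, 0, 0, -1], [0, 0, 0, 0, 0, 0, -1]]
  ]
}}

```text
time: 39.98
ee_pos: [0.4683, 0.0738, 0.0054]
orientation: [-2.16, -2.28, 0.001]
ft_force: [-0.1, 0.4, 0.4]
opening: 0.0851
```

Emit:
{"fn": "move_arm", "kwargs": {
  "plan": [
    [[0, 0, 0, 0, 0, 0, 1], [0, 0, 0, 0, 0, 0, 1], [0, 0, 0, 0, 0, 0, 1], [0, 0, 0, 0, 0, 0, 1], [0, 0, 0, 0, 0, 0, 1]]
  ]
}}

```text
time: 40.6
ee_pos: [0.4695, 0.0739, 0.0068]
orientation: [2.159, 2.279, 0.003]
ft_force: [0.4, -1.0, 6.4]
opening: 0.039
```

Emit:
{"fn": "move_arm", "kwargs": {
  "plan": [
    [[0, 0, -1.5, 0, 0, 0, 1], [0, 0, -3, 0, 0, 0, 1], [0, 0, -3.5, 0, 0, 0, 1], [0, 0, 0, 0, 0, 0, 1], [0, 0, 0, 0, 0, 0, 1]]
  ]
}}

```text
time: 41.22
ee_pos: [0.4674, 0.0738, 0.0844]
orientation: [-2.159, -2.28, 0.002]
ft_force: [-0.7, -0.8, -2.5]
opening: 0.0391
```

Run:
```python
from h import *
delta(.4527,.2778,.086,7.1)
```

```text
tcp [0.4674 0.0738 0.0844] toolyaw(y) 3.1 tilt 0.13 q6 -1.0 t 41.23 open 0.0391 F [-0.7 -0.8 -2.5]
shift [20.45 -0.37 -0.15] rz [-364.0, -184.0, -4.0, 176.0, 356.0] (neg yaw = + rz)
```

Emit:
{"fn": "move_arm", "kwargs": {
  "plan": [
    [[4.4, -0.1, 0, 0, 0, 0, 1], [5.4, -0.1, 0, 0, 0, 0, 1], [5.4, -0.1, 0, 0, 0, 0, 1], [5.2, 0, 0, 0, 0, 0, 1], [0, 0, 0, 0, 0, -4, 1]]
  ]
}}

```text
time: 41.85
ee_pos: [0.4522, 0.2802, 0.083]
orientation: [-2.069, -2.36, 0.005]
ft_force: [0.1, -0.7, -1.4]
opening: 0.0388
```

Emit:
{"fn": "move_arm", "kwargs": {
  "plan": [
    [[0, 0, 2, 0, 0, 0, 1], [0, 0, 2, 0, 0, 0, 1], [0, 0, 1, 0, 0, 0, 1], [0, 0, 0, 0, 0, 0, 1], [0, 0, 0, 0, 0, 0, 1]]
  ]
}}

```text
time: 42.48
ee_pos: [0.4548, 0.2775, 0.036]
orientation: [2.08, 2.354, 0.001]
ft_force: [1.1, -0.5, -1.9]
opening: 0.0392
```

Run:
```python
from h import *
delta(.4535,.278,.011,7.1)
```

```text
tcp [0.4548 0.2775 0.036 ] toolyaw(y) 7.09 tilt 0.05 q6 18.2 t 42.48 open 0.0392 F [ 1.1 -0.5 -1.9]
shift [ 0.07 -0.13  2.5 ] rz [-360.01, -180.01, -0.01, 179.99, 359.99] (neg yaw = + rz)
```

Emit:
{"fn": "move_arm", "kwargs": {
  "plan": [
    [[0, -0.1, 1.2, 0, 0, 0, 1], [0, 0, 0.8, 0, 0, 0, 1], [0, 0, 0.4, 0, 0, 0, 1], [0, 0, 0, 0, 0, 0, 1], [0, 0, 0, 0, 0, 0, 1]]
  ]
}}

```text
time: 43.1
ee_pos: [0.4536, 0.2773, 0.0117]
orientation: [2.08, 2.355, 0.001]
ft_force: [0.0, 0.5, -1.4]
opening: 0.0385
```

Emit:
{"fn": "move_arm", "kwargs": {
  "plan": [
    [[0, 0, 0, 0, 0, 0, -0.1], [0, 0, 0, 0, 0, 0, -0.1], [0, 0, 0, 0, 0, 0, -0.1], [0, 0, -1, 0, 0, 0, -0.1], [0, 0, -2, 0, 0, 0, -0.1]]
  ]
}}

```text
time: 43.72
ee_pos: [0.4529, 0.277, 0.0416]
orientation: [-2.079, -2.354, 0.003]
ft_force: [-0.1, -0.5, 0.0]
opening: 0.0469
```

Emit:
{"fn": "move_arm", "kwargs": {
  "plan": [
    [[0, 0, -3, 0, 0, 0, -0.1], [0, 0, -4, 0, 0, 0, -0.5], [0, 0, -3, 0, 0, 0, -1], [0, 0, 0, 0, 0, 0, -1], [0, 0, 0, 0, 0, 0, -1]]
  ]
}}

```text
time: 44.35
ee_pos: [0.453, 0.2771, 0.1411]
orientation: [-2.079, -2.354, 0.001]
ft_force: [0.1, -0.4, -0.9]
opening: 0.0852
```

Run:
```python
from pr import *
tray('w8'); prisms('t3'); delta(.483,-.067,.12,-9)
```

```text
tray 3186 [534.7 287.9] [39.7 65. ] 6.7 0.0437 0.001
tray 3156 [454.3 277.2] [40.1 65.2] 7.2 0.0438 0.0008
336 c [573.  -64.4] mean [572.6 -64.3] [40.7 64.8] short axis yaw 11.2
351 c [483.  -67.2] mean [482.8 -67.3] [40.2 65.1] short axis yaw -8.6
tcp [0.4525 0.2768 0.1399] toolyaw(y) 7.1 tilt 0.18 q6 18.2 t 44.45 open 0.0855 F [ 0.2 -0.3 -0.8]
shift [-34.49  -1.22   2.03] rz [-343.9, -163.9, 16.1, 196.1, 376.1] (neg yaw = + rz)
```

Emit:
{"fn": "move_arm", "kwargs": {
  "plan": [
    [[-4.7, -0.2, 0, 0, 0, 0, -0.6], [-5.6, -0.2, 0, 0, 0, 0, -0.6], [-5.6, -0.2, 0, 0, 0, 0, -0.6], [-5.6, -0.2, 0, 0, 0, 0, -0.6], [-5.6, -0.2, 0, 0, 0, 0, -0.6]]
  ]
}}

```text
time: 45.08
ee_pos: [0.4761, 0.0055, 0.1401]
orientation: [-2.078, -2.353, 0.002]
ft_force: [1.0, -0.4, -0.2]
opening: 0.0688
```

Emit:
{"fn": "move_arm", "kwargs": {
  "plan": [
    [[-5.5, -0.2, 0, 0, 0, 0, -0.6], [-1.9, 0, 1, 0, 0, 8, -0.6], [0, 0, 1.5, 0, 0, 8, -0.6], [0, 0, 1.5, 0, 0, 0, -0.6], [0, 0, 0, 0, 0, 0, -0.6]]
  ]
}}

```text
time: 45.7
ee_pos: [0.4825, -0.066, 0.0991]
orientation: [-2.381, -2.042, 0.005]
ft_force: [0.2, -0.1, -0.3]
opening: 0.0685
```

Emit:
{"fn": "move_arm", "kwargs": {
  "plan": [
    [[0, 0, 0, 0, 0, 0, -0.6], [0, 0, 0, 0, 0, 0, -0.6], [0, 0, 0, 0, 0, 0, -0.6], [0, 0, 0, 0, 0, 0, -0.6], [0, 0, 0, 0, 0, 0, -0.6]]
  ]
}}

```text
time: 46.32
ee_pos: [0.4843, -0.0666, 0.1018]
orientation: [2.387, 2.042, 0.0]
ft_force: [0.5, -0.4, -0.6]
opening: 0.0682
```

```bash
cat >> pr.py <<'E'
def one(name,x,y,z=.006):
    s=snap('wrist',name); C=cloud(s); m=(np.abs(C[...,2]-.04)<.004)&(np.hypot(C[...,0]-x,C[...,1]-y)<.045)
    P=C[m]; c,sz,a=cv2.minAreaRect((P[:,:2]*1000).astype(np.float32)); 
    if sz[0]>sz[1]: a+=90
    a=(a+90)%180-90; print(m.sum(),np.round(c,1),np.round(sz,1),round(a,1)); delta(c[0]/1e3,c[1]/1e3,z,a)
E
python3 -c "
from pr import *
one('w9',.483,-.067)"
```

```text
4146 [484.1 -66.5] [65.2 40.1] -7.9
tcp [ 0.4842 -0.0666  0.1017] toolyaw(y) -8.9 tilt 0.01 q6 -5.6 t 46.38 open 0.0684 F [-0.1  0.6 -0.4]
shift [ 0.01 -0.02  9.57] rz [-361.0, -181.0, -1.0, 179.0, 359.0] (neg yaw = + rz)
```

Emit:
{"fn": "move_arm", "kwargs": {
  "plan": [
    [[0, 0, 3, 0, 0, -1, -0.6], [0, 0, 3.2, 0, 0, 0, -0.6], [0, 0, 2.3, 0, 0, 0, -0.6], [0, 0, 1, 0, 0, 0, -0.6], [0, 0, 0, 0, 0, 0, -0.6]]
  ]
}}

```text
time: 47.0
ee_pos: [0.4839, -0.0665, 0.0062]
orientation: [-2.368, -2.062, 0.001]
ft_force: [0.7, 1.1, 1.0]
opening: 0.0683
```

Emit:
{"fn": "move_arm", "kwargs": {
  "plan": [
    [[0, 0, 0, 0, 0, 0, 1], [0, 0, 0, 0, 0, 0, 1], [0, 0, 0, 0, 0, 0, 1], [0, 0, 0, 0, 0, 0, 1], [0, 0, 0, 0, 0, 0, 1]]
  ]
}}

```text
time: 47.62
ee_pos: [0.4854, -0.0669, 0.0082]
orientation: [2.367, 2.062, 0.003]
ft_force: [-1.1, 0.3, 5.5]
opening: 0.039
```

Emit:
{"fn": "move_arm", "kwargs": {
  "plan": [
    [[0, 0, -1.5, 0, 0, 0, 1], [0, 0, -3, 0, 0, 0, 1], [0, 0, -3.5, 0, 0, 0, 1], [0, 0, 0, 0, 0, 0, 1], [0, 0, 0, 0, 0, 0, 1]]
  ]
}}

```text
time: 48.25
ee_pos: [0.4833, -0.0664, 0.0855]
orientation: [-2.368, -2.062, 0.002]
ft_force: [-0.4, 0.6, -2.9]
opening: 0.0389
```

Run:
```python
from h import *
delta(.4435,.3594,.086,7.1)
```

```text
tcp [ 0.4833 -0.0664  0.0855] toolyaw(y) -7.9 tilt 0.12 q6 -6.6 t 48.25 open 0.0389 F [-0.4  0.6 -2.9]
shift [ 4.163e+01 -9.790e+00 -1.000e-02] rz [-375.0, -195.0, -15.0, 165.0, 345.0] (neg yaw = + rz)
```

Emit:
{"fn": "move_arm", "kwargs": {
  "plan": [
    [[4.6, -1.2, -1, 0, 0, 0, 1], [5.3, -1.2, 0, 0, 0, 0, 1], [5.3, -1.2, 0, 0, 0, 0, 1], [5.3, -1.2, 0, 0, 0, 0, 1], [5.3, -1.2, 0, 0, 0, 0, 1]]
  ]
}}

```text
time: 48.88
ee_pos: [0.4584, 0.1984, 0.0943]
orientation: [-2.368, -2.062, 0.006]
ft_force: [0.9, -0.2, -1.8]
opening: 0.0389
```

Emit:
{"fn": "move_arm", "kwargs": {
  "plan": [
    [[5.3, -1.2, 0, 0, 0, 0, 1], [5.3, -1.3, 0, 0, 0, 0, 1], [5.2, -1.3, 0, 0, 0, 0, 1], [0, 0, 0, 0, 0, -7.5, 1], [0, 0, 0, 0, 0, -7.5, 1]]
  ]
}}

```text
time: 49.5
ee_pos: [0.4425, 0.359, 0.0935]
orientation: [-2.071, -2.36, 0.008]
ft_force: [0.3, 0.5, -1.7]
opening: 0.039
```

Emit:
{"fn": "move_arm", "kwargs": {
  "plan": [
    [[0, 0, 1.5, 0, 0, 0, 1], [0, 0, 1.5, 0, 0, 0, 1], [0, 0, 0, 0, 0, 0, 1], [0, 0, 0, 0, 0, 0, 1], [0, 0, 0, 0, 0, 0, 1]]
  ]
}}

```text
time: 50.12
ee_pos: [0.4448, 0.3591, 0.0674]
orientation: [2.08, 2.354, 0.002]
ft_force: [-0.6, -0.0, -3.8]
opening: 0.0391
```

Run:
```python
from h import *
delta(.4432,.3594,.012,7.1)
```

```text
tcp [0.4448 0.3591 0.0674] toolyaw(y) 7.07 tilt 0.09 q6 26.2 t 50.12 open 0.0391 F [-0.6 -0.  -3.8]
shift [ 0.05 -0.17  5.54] rz [-360.03, -180.03, -0.03, 179.97, 359.97] (neg yaw = + rz)
```

Emit:
{"fn": "move_arm", "kwargs": {
  "plan": [
    [[0, -0.1, 2.5, 0, 0, 0, 1], [0, 0, 1.8, 0, 0, 0, 1], [0, 0, 0.8, 0, 0, 0, 1], [0, 0, 0.4, 0, 0, 0, 1], [0, 0, 0, 0, 0, 0, 1]]
  ]
}}

```text
time: 50.75
ee_pos: [0.4439, 0.3592, 0.0124]
orientation: [2.079, 2.354, 0.003]
ft_force: [0.1, -0.4, -2.5]
opening: 0.0389
```

Emit:
{"fn": "move_arm", "kwargs": {
  "plan": [
    [[0, 0, 0, 0, 0, 0, 1], [0, 0, 0, 0, 0, 0, -0.1], [0, 0, 0, 0, 0, 0, -0.1], [0, 0, 0, 0, 0, 0, -0.1], [0, 0, -1, 0, 0, 0, -0.1]]
  ]
}}

```text
time: 51.38
ee_pos: [0.4427, 0.3584, 0.0211]
orientation: [-2.079, -2.354, 0.003]
ft_force: [-0.5, 0.3, 0.6]
opening: 0.0472
```

Emit:
{"fn": "move_arm", "kwargs": {
  "plan": [
    [[0, 0, -3, 0, 0, 0, -0.1], [0, 0, -4, 0, 0, 0, -0.1], [0, 0, -5, 0, 0, 0, -0.6], [0, 0, 0, 0, 0, 0, -1], [0, 0, 0, 0, 0, 0, -1]]
  ]
}}

```text
time: 52.0
ee_pos: [0.4432, 0.3588, 0.142]
orientation: [2.08, 2.355, 0.001]
ft_force: [0.0, 0.4, -0.6]
opening: 0.0854
```

Run:
```python
from pr import *
tray('w10'); prisms('t4'); delta(.573,-.0643,.12,11)
```

```text
tray 3118 [444.5 359.4] [40.  64.8] 7.0 0.0438 0.0008
tray 2476 [454.2 277.5] [40.1 65.6] 7.1 0.0438 0.001
tray 1399 [530.4 288.2] [33.1 65.1] 9.4 0.0437 0.0013
338 c [573.1 -64.4] mean [572.4 -64.3] [40.6 65.4] short axis yaw 11.7
tcp [0.4424 0.3582 0.14  ] toolyaw(y) 7.1 tilt 0.18 q6 26.2 t 52.1 open 0.0854 F [-0.2  0.6 -0.4]
shift [-43.54   7.74   2.03] rz [-363.9, -183.9, -3.9, 176.1, 356.1] (neg yaw = + rz)
```

Emit:
{"fn": "move_arm", "kwargs": {
  "plan": [
    [[-4.9, 0.8, 0, 0, 0, 0, -0.8], [-5.6, 1, 0, 0, 0, 0, -0.8], [-5.6, 1, 0, 0, 0, 0, -0.8], [-5.6, 1, 0, 0, 0, 0, -0.8], [-5.6, 1, 0, 0, 0, 0, -0.8]]
  ]
}}

```text
time: 52.72
ee_pos: [0.524, 0.092, 0.1398]
orientation: [-2.078, -2.353, 0.003]
ft_force: [0.5, 1.3, -0.6]
opening: 0.0771
```

Emit:
{"fn": "move_arm", "kwargs": {
  "plan": [
    [[-5.6, 1, 0, 0, 0, 0, -0.8], [-5.6, 1, 0, 0, 0, 0, -0.8], [-5, 0.9, 1, 0, 0, -3.9, -0.8], [0, 0, 1.5, 0, 0, 0, -0.8], [0, 0, 1.5, 0, 0, 0, -0.8]]
  ]
}}

```text
time: 53.35
ee_pos: [0.5724, -0.0629, 0.0992]
orientation: [-1.997, -2.421, 0.001]
ft_force: [-0.2, -0.2, -1.0]
opening: 0.077
```

Emit:
{"fn": "move_arm", "kwargs": {
  "plan": [
    [[0, 0, 0, 0, 0, 0, -0.8], [0, 0, 0, 0, 0, 0, -0.8], [0, 0, 0, 0, 0, 0, -0.8], [0, 0, 0, 0, 0, 0, -0.8], [0, 0, 0, 0, 0, 0, -0.8]]
  ]
}}

```text
time: 53.98
ee_pos: [0.5737, -0.0633, 0.1021]
orientation: [1.998, 2.424, 0.001]
ft_force: [-0.6, -0.1, 0.5]
opening: 0.0765
```

```bash
python3 -c "
from pr import *
one('w11',.573,-.0643)"
```

```text
4113 [574.  -63.3] [40.1 64.7] 11.1
tcp [ 0.5736 -0.0633  0.1019] toolyaw(y) 11.0 tilt 0.03 q6 -22.9 t 54.02 open 0.0769 F [ 0.4  0.1 -0.3]
shift [-0.    0.03  9.59] rz [-360.07, -180.07, -0.07, 179.93, 359.93] (neg yaw = + rz)
```

Emit:
{"fn": "move_arm", "kwargs": {
  "plan": [
    [[0, 0, 3, 0, 0, 0, -0.8], [0, 0, 3.2, 0, 0, 0, -0.8], [0, 0, 2.3, 0, 0, 0, -0.8], [0, 0, 1.1, 0, 0, 0, -0.8], [0, 0, 0, 0, 0, 0, -0.8]]
  ]
}}

```text
time: 54.65
ee_pos: [0.5731, -0.0633, 0.005]
orientation: [-1.998, -2.423, 0.001]
ft_force: [-0.4, 0.7, 0.4]
opening: 0.0768
```

Emit:
{"fn": "move_arm", "kwargs": {
  "plan": [
    [[0, 0, 0, 0, 0, 0, 1], [0, 0, 0, 0, 0, 0, 1], [0, 0, 0, 0, 0, 0, 1], [0, 0, 0, 0, 0, 0, 1], [0, 0, 0, 0, 0, 0, 1]]
  ]
}}

```text
time: 55.28
ee_pos: [0.5747, -0.0636, 0.0073]
orientation: [1.997, 2.422, 0.002]
ft_force: [-0.1, -0.7, 6.1]
opening: 0.0387
```

Emit:
{"fn": "move_arm", "kwargs": {
  "plan": [
    [[0, 0, -1.5, 0, 0, 0, 1], [0, 0, -3, 0, 0, 0, 1], [0, 0, -4.5, 0, 0, 0, 1], [0, 0, 0, 0, 0, 0, 1], [0, 0, 0, 0, 0, 0, 1]]
  ]
}}

```text
time: 55.9
ee_pos: [0.5725, -0.0631, 0.0945]
orientation: [-1.997, -2.423, 0.002]
ft_force: [-1.0, -0.9, -2.7]
opening: 0.0391
```

Run:
```python
from h import *
delta(.5242,.3694,.096,7.1)
```

```text
tcp [ 0.5725 -0.0631  0.0945] toolyaw(y) 11.0 tilt 0.13 q6 -22.9 t 55.9 open 0.0391 F [-1.  -0.9 -2.7]
shift [43.38  3.51 -0.12] rz [-356.1, -176.1, 3.9, 183.9, 363.9] (neg yaw = + rz)
```

Emit:
{"fn": "move_arm", "kwargs": {
  "plan": [
    [[5, 0.4, 0, 0, 0, 0, 1], [5.5, 0.4, 0, 0, 0, 0, 1], [5.5, 0.4, 0, 0, 0, 0, 1], [5.5, 0.4, 0, 0, 0, 0, 1], [5.5, 0.5, 0, 0, 0, 0, 1]]
  ]
}}

```text
time: 56.52
ee_pos: [0.5404, 0.2069, 0.0926]
orientation: [-1.997, -2.422, 0.007]
ft_force: [0.3, -0.5, -3.1]
opening: 0.0387
```

Emit:
{"fn": "move_arm", "kwargs": {
  "plan": [
    [[5.5, 0.5, 0, 0, 0, 0, 1], [5.5, 0.5, 0, 0, 0, 0, 1], [5.4, 0.4, 0, 0, 0, 0, 1], [0, 0, 0, 0, 0, 3.9, 1], [0, 0, 0, 0, 0, 0, 1]]
  ]
}}

```text
time: 57.15
ee_pos: [0.5232, 0.3692, 0.0923]
orientation: [-2.076, -2.356, 0.009]
ft_force: [-0.0, -0.2, -2.8]
opening: 0.0392
```

Emit:
{"fn": "move_arm", "kwargs": {
  "plan": [
    [[0, 0, 2, 0, 0, 0, 1], [0, 0, 2, 0, 0, 0, 1], [0, 0, 0, 0, 0, 0, 1], [0, 0, 0, 0, 0, 0, 1], [0, 0, 0, 0, 0, 0, 1]]
  ]
}}

```text
time: 57.78
ee_pos: [0.5257, 0.3696, 0.0568]
orientation: [2.079, 2.354, 0.003]
ft_force: [-0.3, -0.7, -2.6]
opening: 0.039
```

Run:
```python
from h import *
delta(.5242,.3694,.0115,7.1)
```

```text
tcp [0.5257 0.3696 0.0568] toolyaw(y) 7.09 tilt 0.13 q6 23.0 t 57.77 open 0.039 F [-0.3 -0.7 -2.6]
shift [-0.01 -0.17  4.53] rz [-360.01, -180.01, -0.01, 179.99, 359.99] (neg yaw = + rz)
```

Afterwards I'll lift and clear the view for the final checks.

Emit:
{"fn": "move_arm", "kwargs": {
  "plan": [
    [[0, -0.1, 2, 0, 0, 0, 1], [0, 0, 1.4, 0, 0, 0, 1], [0, 0, 0.7, 0, 0, 0, 1], [0, 0, 0.4, 0, 0, 0, 1], [0, 0, 0, 0, 0, 0, 1]]
  ]
}}

```text
time: 58.4
ee_pos: [0.5242, 0.3694, 0.0113]
orientation: [2.079, 2.355, 0.001]
ft_force: [-1.6, -0.0, 0.9]
opening: 0.039
```

Emit:
{"fn": "move_arm", "kwargs": {
  "plan": [
    [[0, 0, 0, 0, 0, 0, 1], [0, 0, 0, 0, 0, 0, -0.1], [0, 0, 0, 0, 0, 0, -0.1], [0, 0, 0, 0, 0, 0, -0.1], [0, 0, -1, 0, 0, 0, -0.1]]
  ]
}}

```text
time: 59.02
ee_pos: [0.5234, 0.3688, 0.0198]
orientation: [-2.079, -2.354, 0.003]
ft_force: [-0.1, -0.1, 0.7]
opening: 0.0474
```

Emit:
{"fn": "move_arm", "kwargs": {
  "plan": [
    [[0, 0, -3, 0, 0, 0, -0.1], [0, 0, -4, 0, 0, 0, -0.1], [0, 0, -5, 0, 0, 0, -0.6], [0, 0, -4, 0, 0, 0, -1], [0, 0, -2, 0, 0, 0, -1]]
  ]
}}

```text
time: 59.65
ee_pos: [0.5251, 0.3699, 0.2056]
orientation: [2.078, 2.353, 0.01]
ft_force: [-0.1, 0.2, -0.8]
opening: 0.0856
```

Emit:
{"fn": "move_arm", "kwargs": {
  "plan": [
    [[-4, -2, 0, 0, 0, 0, -1], [-5, -2, 0, 0, 0, 0, -1], [-5, -2, 0, 0, 0, 0, -1], [-5, -2, 0, 0, 0, 0, -1], [-5, -2, 0, 0, 0, 0, -1]]
  ]
}}

```text
time: 60.28
ee_pos: [0.454, 0.1172, 0.2017]
orientation: [2.078, 2.354, 0.002]
ft_force: [0.5, -1.5, 0.4]
opening: 0.0854
```

Emit:
{"fn": "move_arm", "kwargs": {
  "plan": [
    [[-5, -3, 0, 0, 0, 0, -1], [-5, -3, 0, 0, 0, 0, -1], [0, 0, 0, 0, 0, 0, -1], [0, 0, 0, 0, 0, 0, -1], [0, 0, 0, 0, 0, 0, -1]]
  ]
}}

```text
time: 60.9
ee_pos: [0.4077, 0.0131, 0.2009]
orientation: [2.077, 2.357, 0.001]
ft_force: [0.7, -0.2, 0.2]
opening: 0.0858
```

Run:
```python
from pr import *
from elb import ang
print(observe()['ee_pos'])
s=prisms('t5'); C=cloud(s)
m=((np.abs(C[...,2]-.043)<.006)&(C[...,0]>.40)&(C[...,0]<.58)&(C[...,1]>.23)&(C[...,1]<.42)).astype(np.uint8)
n,l,st,ce=cv2.connectedComponentsWithStats(m)
for i in range(1,n):
    if st[i][4]>100:
        P=C[l==i]; c,sz,a=cv2.minAreaRect((P[:,:2]*1000).astype(np.float32)); print(np.round(c),np.round(sz,1),round(a,1),P[:,2].mean().round(4))
ang(s,.1055)
cv2.imwrite('pics/t5b.png',cv2.resize(s['p'][:,:,::-1],(800,600),interpolation=cv2.INTER_CUBIC))
```

```text
[0.40773381 0.01307153 0.20091398]
[534. 286.] [40.5 66.3] 5.5 0.043
[524. 368.] [41.  64.9] 6.7 0.0431
[453. 277.] [40.8 68.4] 7.1 0.0428
[443. 358.] [40.4 68.6] 6.5 0.0428
n 78 bearing all 128.4 crest 126.2
hex top 79 [0.6935 0.0301 0.1053] ((694.2664794921875, 30.098724365234375), 15.025797843933105)
```

View pics/t5b.png

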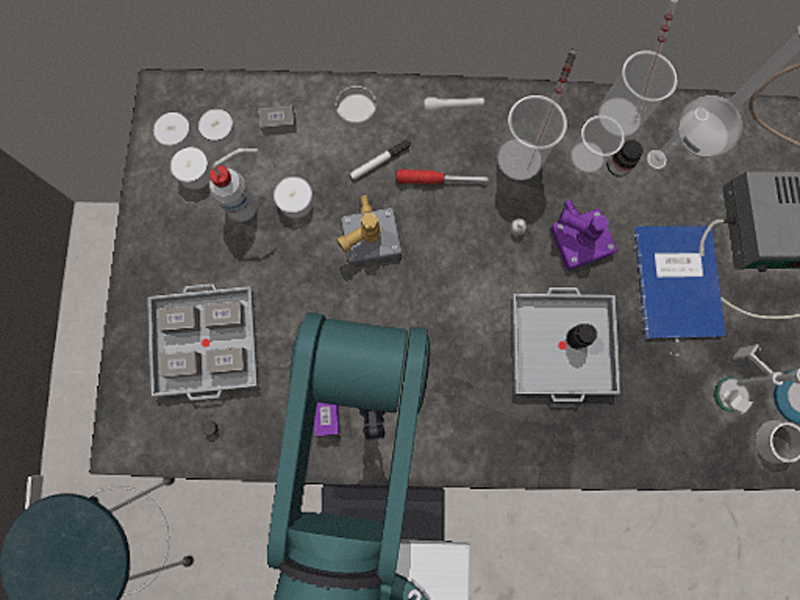

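The final top view shows four prisms lying flat in the left tray, at (178,318), (222,315), (180,363) and (225,360). The stopper stands on the worktop at (211,429), outside both trays. The elbow at (370,228) points down-left toward the tray's spot. The bottle (581,335), tin, weight and look-alikes are unmoved, and the gripper is open in free air.

```bash
python3 -c "
from h import *
a=load('t0')['p'].astype(int);b=load('t5')['p'].astype(int)
d=np.abs(a-b).max(2); print('bottle tray diff',d[185:260,325:400].max(),'tin/weight strip',d[60:135,90:215].max(),d[130:160,320:345].max())
print(finish_job())"
```

```text
bottle tray diff 55 tin/weight strip 27 22
the job is handed in; nothing more can be done
None
```

The job is handed in after about 61 s of robot time, and my last checks show everything done as asked. The hand-in reported no verdict.

- **Stopper:** I took it out of the left tray, the one without the bottle. It stands on the worktop at about (0.336, 0.301), outside both trays.
- **Elbow:** I screwed it clockwise 627° in three strokes. From the last grip, the outlet points at 125.0°, against 124.9–125.2° for the red spot. Its top sank from 110 to 105.5 mm, as the thread predicts.
- **Prisms:** All four grey ones lie flat in that tray. Their tops are at 43–44 mm, none are stacked, and they sit about 17 mm or more apart.
- **Left alone:** The bottle, tin, weight and purple look-alikes look unmoved in the last top view. I saw no knocked prism or slipped grip.

Two checks disagreed slightly:
- **Elbow angle:** coarser depth fits put the elbow between 123° and 128°. I trusted the grip-aligned angle.
- **Picture comparison:** a before/after pixel comparison showed small differences around the bottle's tray (up to 55 of 255). I took these for noise or shadow, because the bottle's pixel position had not changed.

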